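Sort test cassettes into a turning-lid carousel and close it

ROBOT

A 7-joint arm with a two-finger parallel gripper is mounted at the origin on the work surface; the furniture and walls round the work are solid. World frame = base frame: x ahead of the robot, y to its left, z up, the work surface at z = 0. Lengths are in m, angles in rad, forces in N, time in s.
With the tool pointing down it reaches from about 0.4 to 0.875 m from the base axis. Payload 19.3 kg.
Tool frame: the origin (TCP) lies midway between the tips of the shut fingers; the grasp point (between the pads) lies 19 mm behind it; z points along the fingers, y is the line along which they close (so a half turn about z gives the same grasp; the last joint's range is limited). The gripper opens to 85 mm and grips with 20 to 120 N. Pads are 22 mm wide; open, the fingers measure 114 mm over their backs; the gripper's body (76 mm by 85 mm) begins 54 mm behind the grasp point. The pads swing forward as they close: fully open they stand 13 mm farther back than shut.
Start: joints at [1.253, 0.521, -0.036, 1.599, 0.021, 1.021, -0.113], TCP at [0.153, -0.606, 0.231] pointing down, gripper open.
Joint ranges: [-2.91, 2.91], [-0.3, 2.13], [-1.5, 1.42], [0.17, 2.43], [-1.26, 4.41], [0.16, 1.93], [-2.52, 2.52]. Speed limits (rad/s): [1.89, 1.89, 2.39, 2.39, 3.01, 3.01, 3.01].

INTERFACE

Orientations are given as [roll, pitch, yaw] about the fixed x, y, z axes, in that order (R = Rz(yaw) Ry(pitch) Rx(roll)).
In Python, from workcell import * gives the robot as it stands. The module is installed in compiled form; this text tells all that it offers.
- The arm moves only by the tool play_rows, never from a script. Its argument "deltas" is a list of rows, each a list of 7 numbers: the shift along the tool's x, y, z in units of 500 mm (1.0 is 500 mm), then the turn, a rotation vector about the tool's x, y, z in units of 120 degrees (1.0 is 120 degrees), then the closure, from 0 (fully open) to 1 (shut). A call has 1 to 10 rows; each row is the pose to reach, as a shift and turn from the pose commanded when the call began, along the tool's axes at that moment; what a row does not reach only later rows make up. A row lasts 1/10 s, in which the tool goes at most 50 mm and 8.59 degrees, less where a joint would pass 70% of its speed; a pose out of reach is approached as far as the arm can. A call with a number of a shift or a turn outside -1 to 1 is refused whole. A call with a gripper value outside its range is refused whole. The fingers move at their own pace and stop on an object; "newtons" is the grip in N (left out, the last holds). Time passes only in rows, so rows that repeat a pose let the fingers close. It gives the time, the measured TCP pose, the force, the opening and the grip force at its end, in the units of the state.
- observe(): the state, without advancing time (a new reading comes with each control period).
- grab_frame(name): name is "scene" or "side" or "wrist"; returns the picture (400x640x3 uint8, red, green, blue); there is no depth.
- get_calibration(name): a dict with "fovy" (degrees; the focal length in pixels is half the picture's height over the tangent of half this angle, whatever the lens; pixels are square), "cx", "cy" (the principal point, pixels), "k1" (the pictures are not rectified: a ray, as slopes to the right and down, at radius r is drawn at 1 + k1 r^2 times it, then the intrinsics apply), "xyz" and "rotation" of the camera in the world. Camera axes: x right, y down, z forward; pixel columns grow to the right and rows downward; lengths in m; the calibration is good to about 2 mm. A picture is of the moment at which its call begins: read the wrist's pose just before it. get_calibration takes no time and is no camera call; for the wrist camera it gives the pose at the moment of the call.
- job_done(): hands the job in; it is judged then, once.
The state is a dict: "clock": time; "qpos": joint angles; "qd": joint speeds; "joint_efforts": joint torques, N m; "position": TCP position; "tool_rot": TCP orientation; "force": force on the tool from outside, world axes, zero at the start; "moment": the same for the moment, N m; "grip_width": finger opening in m; "finger_force": force on a finger pad.
Only numpy, scipy, OpenCV 4.12 (cv2) and the standard library are available. Lean on these libraries where they do the work, as an engineer would, in place of code of your own. Each camera call takes 0.05 s, during which the arm holds its last target. There are 200 camera calls.

TASK

Clear the test cassettes that stand in the slotted rack: draw each one up out of its slot and post it through the opening of the carousel's lid into the pocket of its own colour, turning the lid by its bar grip so that the opening stands over that pocket. When all are in, turn the lid so that its opening stands squarely over the solid closed place (black mark). Leave the other things on the table where they are.

Things in the scene. Friction and masses are not known exactly. Their poses are not given: they have to be found in the camera images.
- carousel: White drum fixed to the table, 268 mm across; origin at the centre of its underside, any yaw. In its frame: yellow pocket at +x, red at +y, blue at -y, solid dark closed place at -x. Pockets are 66 mm along the radius (46 to 112 mm from the axis), 86 mm across, floor 5 mm up with a 17 mm high dome that tips cassettes aside; each takes two. Coloured strips on the 100 mm high rim mark the places; black: closed.
- pocket_red (a point): centre of the red pocket's mouth, 79 mm from the drum's axis, 100 mm above the table
- pocket_yellow (a point): centre of the yellow pocket's mouth, likewise
- pocket_blue (a point): centre of the blue pocket's mouth, likewise
- closed_mark (a point): centre of the solid closed place, 79 mm from the drum's axis, 100 mm above the table
- lid (a joint): angle (rad) of the flat grey lid, a disc of 122 mm radius, its top 104 mm above the table, about the drum's upright axis; grows counter-clockwise seen from above, turns several turns either way, stays where left (0.12 N m friction). Opening over yellow at 0, red at pi/2, blue at -pi/2, closed at pi (plus full turns). The lid cannot be lifted.
- window (a point): centre of the lid's only opening, at the lid's top, 79 mm from the axis; the opening is 64 mm along the radius and 84 mm across
- knob_top (a point): top of the lid's black bar grip, on the axis, 140 mm above the table; the bar is 56 mm long, pointing at the opening, 14 mm wide and stands 32 mm up from a 4 mm thick, 66 mm wide disc on the lid; pinch it across its 14 mm and turn
- rack: grey block fixed to the table, 210 (x) x 74 (y) x 42 mm, origin at the centre of its underside; five slots at x = -84, -42, 0, 42 and 84 mm, each 11 mm wide along x, 53 mm along y, 30 mm deep from the top
- cassette_red_1: test cassette, a flat white plastic plate 8 (x) x 50 (y) x 70 (z) mm, 40 g, with a red band over its top 24 mm all round; origin at its centre; at the start it stands upright, z up, in a slot of the rack, 40 mm of it above the rack. There may be one red cassette or two (_1, _2), both for the red pocket.
- cassette_red_2: test cassette, a flat white plastic plate 8 (x) x 50 (y) x 70 (z) mm, 40 g, with a red band over its top 24 mm all round; origin at its centre; at the start it stands upright, z up, in a slot of the rack, 40 mm of it above the rack. There may be one red cassette or two (_1, _2), both for the red pocket.
- cassette_yellow: test cassette, a flat white plastic plate 8 (x) x 50 (y) x 70 (z) mm, 40 g, with a yellow band over its top 24 mm all round; origin at its centre; at the start it stands upright, z up, in a slot of the rack, 40 mm of it above the rack. May be absent.
- cassette_blue_1: test cassette, a flat white plastic plate 8 (x) x 50 (y) x 70 (z) mm, 40 g, with a blue band over its top 24 mm all round; origin at its centre; at the start it stands upright, z up, in a slot of the rack, 40 mm of it above the rack. There may be one blue cassette or two (_1, _2), both for the blue pocket.
- cassette_blue_2: test cassette, a flat white plastic plate 8 (x) x 50 (y) x 70 (z) mm, 40 g, with a blue band over its top 24 mm all round; origin at its centre; at the start it stands upright, z up, in a slot of the rack, 40 mm of it above the rack. There may be one blue cassette or two (_1, _2), both for the blue pocket.
- spray_bottle: bystander: clear bottle with green trigger head, 52x83x250 mm, upright; leave where it is
- pump_bottle: bystander: white pump bottle, 69x55x176 mm, upright; leave where it is
- plaster_roll: bystander: small white roll of plaster, 45x46x30 mm, lying flat; leave where it is
- label_roll: bystander: roll of blank labels, 106x67x30 mm; leave where it is
- stamp: bystander: hand stamp with brown wooden handle, 28x54x74 mm; leave where it is
- logger: bystander: white data logger box, 92x58x20 mm; leave where it is
- marker: bystander: grey marker with red cap, 137 mm long, 18 mm thick; leave where it is

How it is judged:
By the outcome, as a careful person would: the job done as asked, in the order asked, and still so for the second after the job is handed in, with the robot touching nothing.
Of cassette_red_1, cassette_red_2, cassette_yellow, cassette_blue_1, cassette_blue_2 only 4 to 5 are there at a start; the rules pass over those that are not, and their reading is None.
At some moment in a run one of cassette_red_1, cassette_red_2, cassette_yellow, cassette_blue_1, cassette_blue_2 may be knocked a few centimetres aside while the robot is not near it.
Once in a run the grip may slacken for a moment while it holds something.
It also fails if it takes over 200 s, if anything falls off the work surface, if the arm or the gripper's body presses on something with over 40 N, if the wrist force passes 120 N, or if a joint passes its speed limit or range.

## Working session

There is one attempt and no reset: what is moved stays moved. The work goes in short steps, Python scripts to look and compute and a tool call to move; the robot and the scene stay as the last step left them, time stands still between calls to the robot, and variables do not carry over. Pictures are saved under pics/ and viewed, at most 14 in all, crops included, and the job is handed in when it is done.

Besides the shell and the picture viewer there is one more tool, called after ">>>" as name([rows], argument=value, ...), one row to a line, values as JSON. play_rows: Moves the arm, as the interface text tells. Its arguments: {"type":"object","properties":{"deltas":{"type":"array"},"newtons":{"type":"number"}},"required":["deltas"]}

```bash
mkdir -p pics
python3 - <<'E'
from workcell import *
import cv2
for n in ("scene","side","wrist"):
    c=get_calibration(n); f=grab_frame(n); cv2.imwrite(f"pics/{n}0.png",f[:,:,::-1]); print(n,c)
print(observe())
E
```

```text
scene {'fovy': 54.6776251975424, 'cx': 318.928529643485, 'cy': 200.71914589962498, 'k1': -0.00829547627664911, 'xyz': array([ 0.99656956, -0.44522913,  0.95086093]), 'rotation': array([-2.5099435 ,  0.00612237,  0.83567477])}
side {'fovy': 55.76433620524348, 'cx': 317.49430309156736, 'cy': 203.8067063973875, 'k1': -0.08348297473342489, 'xyz': array([ 0.15630253, -0.9073314 ,  0.54017125]), 'rotation': array([-1.97993732,  0.01760382, -0.42573408])}
wrist {'fovy': 68.0067798773639, 'cx': 314.89767402770553, 'cy': 201.04480010023778, 'k1': -0.039659125667048774, 'xyz': array([ 0.23445927, -0.58359089,  0.37433412]), 'rotation': array([ 2.80705030e+00,  1.02461082e-03, -1.32153484e+00])}
{'clock': 0.15, 'qpos': array([ 1.25282437,  0.5218699 , -0.03633468,  1.59984063,  0.02119454,
        1.0211153 , -0.11280394]), 'qd': array([-0.0014243 , -0.0012649 ,  0.00076136, -0.00167489, -0.00254778,
       -0.00022924,  0.00043275]), 'joint_efforts': array([ 1.59622585e-03, -9.27393365e+01,  1.98031493e+00, -3.70056725e+01,
        1.79876114e-02,  6.36046883e-03,  6.65035054e-05]), 'position': array([ 0.15319622, -0.60568444,  0.2308754 ]), 'tool_rot': array([-3.14074550e+00,  4.83908418e-05,  2.47758495e-01]), 'force': array([ 0.61511629, -0.83806488, -0.62733972]), 'moment': array([-0.00201067,  0.03390964, -0.03194818]), 'finger_force': 0.0, 'grip_width': 0.08577903788053795}
```

View pics/scene0.png

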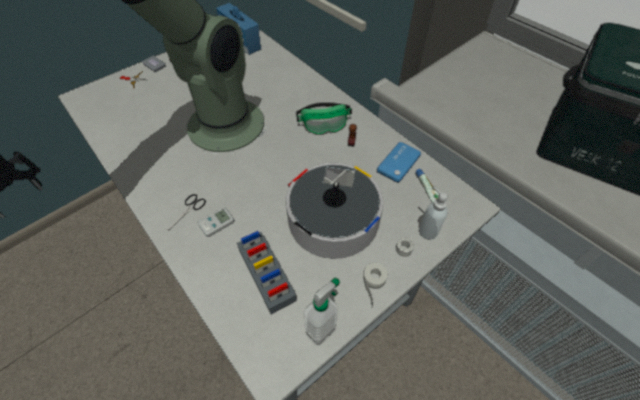

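View pics/side0.png

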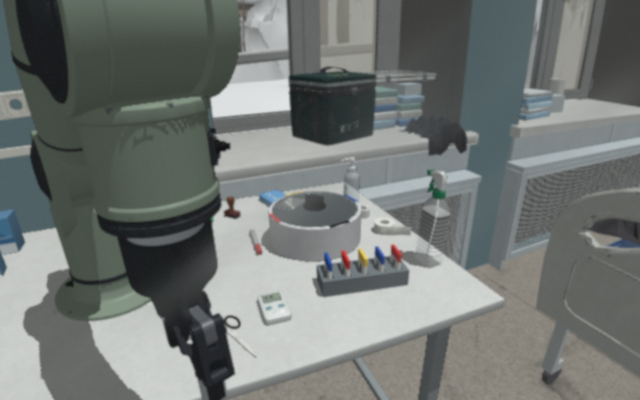

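The scene view shows the carousel at about (334,205), with strips red (299,177), yellow (363,173), blue (372,225) and black (303,228). The rack runs (250,238)–(280,300) and holds blue, red, yellow, blue, red, all five present. The side view shows the same five upright.

```bash
cat > h.py <<'E'
from workcell import *
import numpy as np, cv2
from scipy.spatial.transform import Rotation as R
def K(c):
    f=200/np.tan(np.radians(c["fovy"])/2); return np.array([[f,0,c["cx"]],[0,f,c["cy"]],[0,0,1]])
def ray(c,uv):
    k=np.array([c["k1"],0,0,0,0]); uv=np.asarray(uv,float).reshape(-1,1,2)
    n=cv2.undistortPoints(uv,K(c),k).reshape(-1,2)
    return np.c_[n,np.ones(len(n))]@R.from_euler("xyz",c["rotation"]).as_matrix().T
def plane(c,uv,z):
    d=ray(c,uv); o=np.asarray(c["xyz"]); return o+d*((z-o[2])/d[:,2])[:,None]
def proj(c,p):
    M=R.from_euler("xyz",c["rotation"]).as_matrix(); q=(np.asarray(p,float).reshape(-1,3)-c["xyz"])@M
    return cv2.projectPoints(q,np.zeros(3),np.zeros(3),K(c),np.array([c["k1"],0,0,0,0]))[0].reshape(-1,2)
def mask(f,col):
    h=cv2.cvtColor(f,cv2.COLOR_RGB2HSV); r={"red":[((0,130,70),(8,255,255)),((172,130,70),(180,255,255))],"yellow":[((20,130,90),(33,255,255))],"blue":[((105,130,60),(125,255,255))]}[col]
    m=0
    for a,b in r: m=m|cv2.inRange(h,a,b)
    return m
def blobs(f,col,amin=15):
    n,l,s,c=cv2.connectedComponentsWithStats(mask(f,col))
    return [(c[i],s[i,4],np.argwhere(l==i)[:,::-1]) for i in range(1,n) if s[i,4]>=amin]
E
python3 - <<'E'
from h import *
c=get_calibration("scene"); f=cv2.imread("pics/scene0.png")[:,:,::-1].copy()
for col in("red","yellow","blue"):
    for b in blobs(f,col):
        print(col,b[0].round(1),b[1],plane(c,b[0],.1)[0].round(3),plane(c,b[0],.075)[0].round(3))
cr=cv2.resize(f[150:320,225:395],None,fx=3.5,fy=3.5,interpolation=cv2.INTER_CUBIC); cv2.imwrite("pics/crop.png",cr[:,:,::-1])
E
```

```text
red [124.9  77.7] 23 [-0.343 -0.179  0.1  ] [-0.382 -0.171  0.075]
red [300.  174.8] 38 [ 0.427 -0.01   0.1  ] [0.41  0.003 0.075]
red [256.5 249.1] 128 [ 0.537 -0.247  0.1  ] [ 0.524 -0.242  0.075]
red [277.5 289.1] 135 [ 0.656 -0.275  0.1  ] [ 0.646 -0.27   0.075]
yellow [362.2 171.4] 48 [0.538 0.131 0.1  ] [0.524 0.148 0.075]
yellow [263.1 261.9] 133 [ 0.577 -0.257  0.1  ] [ 0.565 -0.251  0.075]
blue [418.7 171.9] 18 [0.649 0.25  0.1  ] [0.638 0.27  0.075]
blue [371.7 223.7] 49 [0.679 0.02  0.1  ] [0.67  0.034 0.075]
blue [250.2 237.2] 103 [ 0.499 -0.239  0.1  ] [ 0.484 -0.233  0.075]
blue [270.1 275.1] 123 [ 0.616 -0.266  0.1  ] [ 0.605 -0.26   0.075]
```

View pics/crop.png

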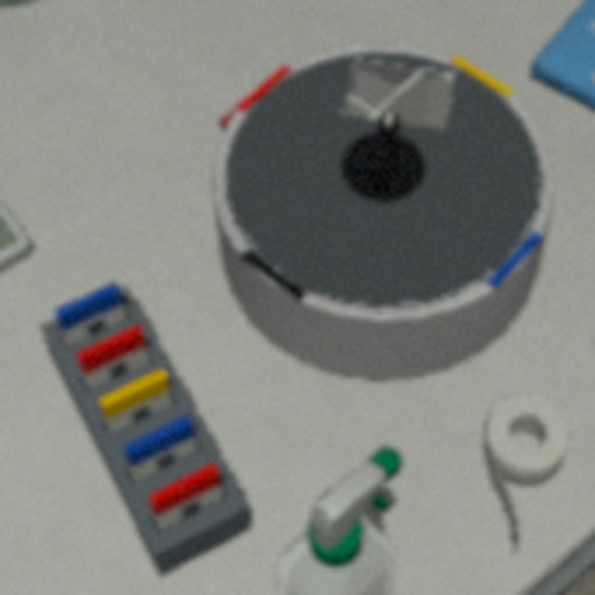

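The crop shows the opening's corners near crop (352,60), (457,72), (448,130), (342,112). So the opening currently stands between red and yellow. All cassettes are upright in their slots.

```bash
cat >> h.py <<'E'
def go(p,yaw,roundto=4):
    "numbers (tool units) from the present pose to TCP p, tool down at yaw (deg, taken mod 360)"
    o=observe(); T=R.from_euler("xyz",o["tool_rot"]); G=R.from_euler("xyz",[np.pi,0,np.radians(yaw)])
    s=T.inv().apply(np.asarray(p)-o["position"])/.5; w=(T.inv()*G).as_rotvec()/np.radians(120)
    return [round(float(v),roundto) for v in np.r_[s,w]]
E
python3 - <<'E'
from h import *
c=get_calibration("scene"); 
cor=np.array([(352,60),(457,72),(448,130),(342,112)])/3.5+[225,150]
P=plane(c,cor,.104); print(P.round(3),P.mean(0)); C=np.array([.553,.005])
d=P.mean(0)[:2]-C; print("win",np.hypot(*d),np.degrees(np.arctan2(d[1],d[0])))
print("spray base",plane(c,[320,335],0).round(3),"spray top .25", plane(c,[328,287],.23).round(3))
print("pump",plane(c,[433,232],0).round(3))
print(go([.56,-.16,.33],77))
E
```

```text
[[0.457 0.062 0.104]
 [0.525 0.116 0.104]
 [0.563 0.068 0.104]
 [0.492 0.018 0.104]] [0.50922345 0.06595919 0.104     ]
win 0.07504938062354491 125.6832147738461
spray base [[ 0.778 -0.252  0.   ]] spray top .25 [[ 0.772 -0.224  0.23 ]]
pump [[0.78  0.184 0.   ]]
[1.0073, -0.6648, -0.1977, -0.0004, -0.0002, -0.5234]
```

>>> play_rows([
  [0.5,-0.33,-0.2,0,0,-0.25,0],
  [0.5,-0.33,-0.2,0,0,-0.25,0],
  [0.5,-0.33,-0.2,0,0,-0.25,0],
  [0.5,-0.33,-0.2,0,0,-0.25,0],
  [1,-0.66,-0.2,0,0,-0.52,0],
  [1,-0.66,-0.2,0,0,-0.52,0],
  [1,-0.66,-0.2,0,0,-0.52,0],
  [1,-0.66,-0.2,0,0,-0.52,0],
  [1,-0.66,-0.2,0,0,-0.52,0],
  [1,-0.66,-0.2,0,0,-0.52,0],
])

```text
clock: 1.15
position: [0.4835, -0.2435, 0.3216]
tool_rot: [3.142, 0.0, 1.337]
force: [-0.0, -1.1, 0.3]
grip_width: 0.0854
finger_force: 0.0
```

Run:
```python
from h import *
o=observe();print(o["position"],o["tool_rot"],o["qpos"].round(2),o["clock"])
c=get_calibration("wrist"); f=grab_frame("wrist"); cv2.imwrite("pics/w1.png",f[:,:,::-1])
for col in("red","yellow","blue"):
    for b in blobs(f,col,40):
        print(col,b[0].round(1),b[1],plane(c,b[0],.1)[0].round(3),plane(c,b[0],.078)[0].round(3))
print(c)
```

```text
[ 0.48347319 -0.24349251  0.32163973] [3.14151305e+00 1.04278244e-04 1.33671094e+00] [ 0.7   0.33 -0.45  1.69  0.15  1.16 -0.02] 1.15
red [197.    6.9] 177 [ 0.4   -0.037  0.1  ] [ 0.394 -0.029  0.078]
red [342.9 155.4] 267 [ 0.52  -0.233  0.1  ] [ 0.521 -0.237  0.078]
red [438.7 155.3] 262 [ 0.637 -0.26   0.1  ] [ 0.645 -0.266  0.078]
yellow [375.3 156.2] 244 [ 0.559 -0.243  0.1  ] [ 0.563 -0.248  0.078]
blue [311.1 156.2] 264 [ 0.482 -0.225  0.1  ] [ 0.481 -0.229  0.078]
blue [407.4 156. ] 246 [ 0.599 -0.252  0.1  ] [ 0.604 -0.257  0.078]
{'fovy': 68.0067798773639, 'cx': 314.89767402770553, 'cy': 201.04480010023778, 'k1': -0.039659125667048774, 'xyz': array([ 0.50225752, -0.15974317,  0.46515791]), 'rotation': array([ 2.80730226e+00,  4.84834589e-04, -2.32626463e-01])}
```

View pics/w1.png

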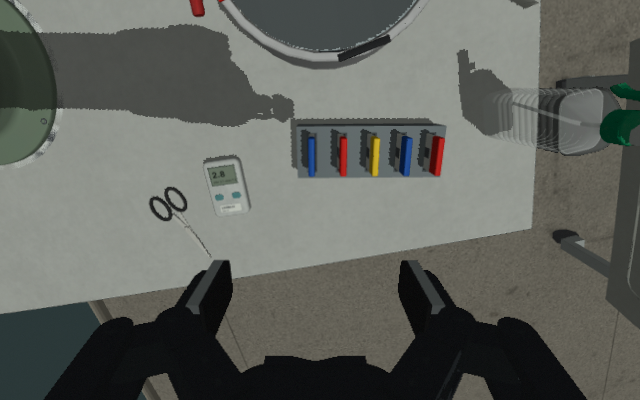

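The wrist view shows the rack with five cassettes at row ~156, columns 311, 343, 375, 407 and 439. The carousel is cut off at the top, so next I look over it.

Run:
```python
from h import *
print(go([.553,.005,.30],125.7))
```

```text
[0.4986, 0.0171, 0.0465, 0.0018, -0.0011, -0.4055]
```

>>> play_rows([
  [0.5,0.017,0.046,0.002,-0.001,-0.4,0],
  [0.5,0.017,0.046,0.002,-0.001,-0.4,0],
  [0.5,0.017,0.046,0.002,-0.001,-0.4,0],
  [0.5,0.017,0.046,0.002,-0.001,-0.4,0],
  [0.5,0.017,0.046,0.002,-0.001,-0.4,0],
  [0.5,0.017,0.046,0.002,-0.001,-0.4,0],
  [0.5,0.017,0.046,0.002,-0.001,-0.4,0],
  [0.5,0.017,0.046,0.002,-0.001,-0.4,0],
  [0.5,0.017,0.046,0.002,-0.001,-0.4,0],
])

```text
clock: 2.1
position: [0.5487, -0.0052, 0.2984]
tool_rot: [-3.137, 0.001, 2.17]
force: [0.3, 0.3, -0.0]
grip_width: 0.0858
finger_force: 0.0
```

Run:
```python
from h import *
o=observe();print(o["position"],o["tool_rot"],o["qpos"].round(2),o["clock"])
c=get_calibration("wrist"); f=grab_frame("wrist"); cv2.imwrite("pics/w2.png",f[:,:,::-1])
for col in("red","yellow","blue"):
    for b in blobs(f,col,60):
        print(col,b[0].round(1),b[1],plane(c,b[0],.1)[0].round(4))
```

```text
[ 0.54866036 -0.00522443  0.29841819] [-3.13669366e+00  6.09206689e-04  2.17022553e+00] [ 0.41  0.4  -0.69  1.69  0.28  1.15  0.24] 2.1
red [215.4  85.2] 348 [0.4018 0.0162 0.1   ]
red [223.3 116.7] 400 [ 0.4252 -0.0082  0.1   ]
red [292.9 118.8] 327 [0.491  0.0338 0.1   ]
red [272.  336.5] 328 [ 0.6335 -0.2419  0.1   ]
yellow [380.   63.8] 468 [0.5361 0.1338 0.1   ]
yellow [339.6 100.5] 1974 [0.5226 0.0792 0.1   ]
yellow [235.4 302.5] 230 [ 0.5596 -0.2196  0.1   ]
blue [414.9 215.3] 294 [0.6795 0.0226 0.1   ]
blue [190.  268.6] 256 [ 0.4824 -0.2067  0.1   ]
blue [253.1 320.7] 298 [ 0.5961 -0.2328  0.1   ]
```

View pics/w2.png

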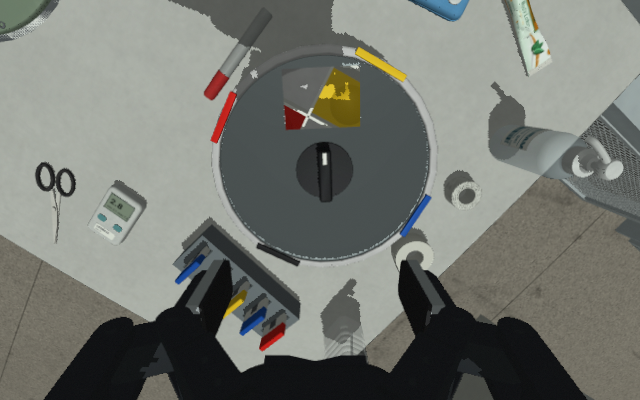

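The wrist view shows the lid well. The opening's corners are (284,68), (360,69), (361,128), (286,131), the bar grip runs (324,145)–(325,200), and the black mark is at (277,254).

Run:
```python
from h import *
o=observe()
c=get_calibration("wrist")
S=np.r_[plane(c,[223.3,116.7],.1),plane(c,[380,63.8],.1),plane(c,[414.9,215.3],.1),plane(c,[277,254],.1)][:,:2]
print(S.round(4)); A=np.c_[2*S,np.ones(4)]; x=np.linalg.lstsq(A,(S**2).sum(1),rcond=None)[0]; C=x[:2]; print("C",C,np.sqrt(x[2]+C@C))
a=np.degrees(np.arctan2(*(S-C).T[::-1])); print(a, (S[[0,2]].mean(0)+S[[1,3]].mean(0))/2)
W=plane(c,[[284,68],[360,69],[361,128],[286,131]],.104)[:,:2]; m=W.mean(0)-C; print("win",np.hypot(*m),np.degrees(np.arctan2(m[1],m[0])))
B=plane(c,[[324,145],[325,200]],.14)[:,:2]; m=B[0]-B[1]; print("bar",B.mean(0),np.hypot(*m),np.degrees(np.arctan2(m[1],m[0])))
print(go([*C,.25],125))
```

```text
[[ 0.4253 -0.0081]
 [ 0.536   0.1339]
 [ 0.6795  0.0229]
 [ 0.567  -0.1207]]
C [0.55248323 0.00671524] 0.12817286386577167
[-173.37456773   97.38081914    7.24854751  -83.48323578] [0.55196147 0.00700271]
win 0.07752740445161155 126.03473533014834
bar [0.54959791 0.01024473] 0.05893430633871256 126.07951203438877
[0.0152, 0.02, 0.0969, -0.0022, 0.0003, -0.0051]
```

Run:
```python
from h import *
print(go([.5523,.0069,.115],126))
```

```text
[0.0159, 0.0211, 0.3669, -0.0022, 0.0003, -0.0135]
```

>>> play_rows([
  [0.016,0.021,0.05,-0.002,0,-0.0135,0],
  [0.016,0.021,0.1,-0.002,0,-0.0135,0],
  [0.016,0.021,0.16,-0.002,0,-0.0135,0],
  [0.016,0.021,0.22,-0.002,0,-0.0135,0],
  [0.016,0.021,0.28,-0.002,0,-0.0135,0],
  [0.016,0.021,0.33,-0.002,0,-0.0135,0],
  [0.016,0.021,0.367,-0.002,0,-0.0135,0],
  [0.016,0.021,0.367,-0.002,0,-0.0135,0],
], newtons=50)

```text
clock: 2.95
position: [0.551, 0.0074, 0.113]
tool_rot: [-3.138, -0.002, 2.201]
force: [-0.4, 0.1, -0.8]
grip_width: 0.0855
finger_force: 0.0
```

>>> play_rows([
  [0,0,0,0,0,0,1],
  [0,0,0,0,0,0,1],
  [0,0,0,0,0,0,1],
  [0,0,0,0,0,0,1],
  [0,0,0,0,0,0,1],
  [0,0,0,0,0,0,1],
  [0,0,0,0,0,0,1],
  [0,0,0,0,0,0,1],
])

```text
clock: 3.75
position: [0.5517, 0.0076, 0.1154]
tool_rot: [-3.14, 0.001, 2.202]
force: [-9.0, -2.7, 14.0]
grip_width: 0.013
finger_force: 49.9
```

Run:
```python
from h import *
o=observe(); print(o["position"],o["tool_rot"],o["force"],o["moment"],o["grip_width"],o["finger_force"]);print(go([.5523,.0069,.115],187))
```

```text
[0.55165324 0.00759908 0.11544063] [-3.13975092e+00  6.47077967e-04  2.20225979e+00] [-8.95266187 -2.66894009 13.9783975 ] [-0.7285778   1.76417705 -0.14055663] 0.012981614826704149 49.928001165390015
[-0.0019, 0.0002, 0.0009, -0.001, -0.0002, -0.5068]
```

>>> play_rows([
  [0,0,0,0,0,-0.05,1],
  [0,0,0,0,0,-0.1,1],
  [0,0,0,0,0,-0.15,1],
  [0,0,0,0,0,-0.2,1],
  [0,0,0,0,0,-0.25,1],
  [0,0,0,0,0,-0.3,1],
  [0,0,0,0,0,-0.35,1],
  [0,0,0,0,0,-0.4,1],
  [0,0,0,0,0,-0.45,1],
  [0,0,0,0,0,-0.507,1],
])

```text
clock: 4.75
position: [0.5506, 0.0052, 0.1154]
tool_rot: [-3.136, -0.004, -3.016]
force: [-18.5, -18.4, 27.2]
grip_width: 0.0132
finger_force: 51.7
```

>>> play_rows([
  [0,0,0,0,0,0,1],
  [0,0,0,0,0,0,1],
  [0,0,0,0,0,0,1],
])

```text
clock: 5.05
position: [0.5506, 0.0052, 0.1154]
tool_rot: [-3.136, -0.004, -3.021]
force: [-18.1, -17.3, 28.1]
grip_width: 0.0129
finger_force: 51.9
```

Run:
```python
from h import *
o=observe(); print(o["position"],o["tool_rot"],np.degrees(o["tool_rot"][2]),o["force"],o["moment"],o["grip_width"],o["finger_force"],o["qpos"].round(2))
```

```text
[0.55059183 0.00519213 0.11535269] [-3.13640602 -0.00423594 -3.02063039] -173.0693728922542 [-18.10326592 -17.33153319  28.10938577] [-3.33174066  3.70149056  0.09259259] 0.012927652443819946 51.873995661735535 [ 0.47  0.7  -0.85  1.86  0.68  0.9   0.98]
```

>>> play_rows([
  [0,0,0,0,0,0,0],
  [0,0,0,0,0,0,0],
  [0,0,0,0,0,0,0],
  [0,0,0,0,0,0,0],
  [0,0,-0.1,0,0,0,0],
  [0,0,-0.2,0,0,0,0],
  [0,0,-0.24,0,0,0,0],
])

```text
clock: 5.75
position: [0.5533, 0.0091, 0.2388]
tool_rot: [-3.141, 0.004, -3.018]
force: [-0.1, 0.2, -0.1]
grip_width: 0.0853
finger_force: 0.0
```

Run:
```python
from h import *
o=observe(); print(o["position"],o["tool_rot"],o["force"],o["grip_width"]);print(go([.646,-.267,.2],77.2))
```

```text
[0.55328672 0.00913996 0.23881274] [-3.14141886  0.00373063 -3.01785348] [-0.09169713  0.15680428 -0.12727136] 0.08532776203928258
[-0.1156, -0.5709, 0.0782, 0.0017, 0.0013, 0.9157]
```

>>> play_rows([
  [-0.06,-0.29,0.04,0.001,0.001,0.3,0.3],
  [-0.06,-0.29,0.04,0.001,0.001,0.3,0.5],
  [-0.116,-0.571,0.078,0.001,0.001,0.6,0.6],
  [-0.116,-0.571,0.078,0.001,0.001,0.6,0.6],
  [-0.116,-0.571,0.078,0.001,0.001,0.6,0.6],
  [-0.116,-0.571,0.078,0.001,0.001,0.6,0.6],
  [-0.116,-0.571,0.078,0.001,0.001,0.6,0.6],
  [-0.116,-0.571,0.078,0.001,0.001,0.6,0.6],
  [-0.116,-0.571,0.078,0.001,0.001,0.6,0.6],
  [-0.116,-0.571,0.078,0.001,0.001,0.6,0.6],
])

```text
clock: 6.75
position: [0.645, -0.2676, 0.1958]
tool_rot: [-3.138, -0.0, 2.008]
force: [0.1, -0.7, 0.2]
grip_width: 0.0338
finger_force: 0.0
```

>>> play_rows([
  [0,0,0,0,0,0.16,0.6],
  [0,0,0,0,0,0.31,0.6],
  [0,0,0,0,0,0.31,0.6],
  [0,0,0,0,0,0.31,0.6],
  [0,0,0,0,0,0.31,0.6],
  [0,0,0,0,0,0.31,0.6],
])

```text
clock: 7.35
position: [0.6449, -0.2677, 0.1959]
tool_rot: [-3.139, 0.002, 1.361]
force: [0.2, 0.3, 1.3]
grip_width: 0.0343
finger_force: 0.0
```

```bash
cat >> h.py <<'E'
def tops(c,f):
    "long axis of each band's top edge (z=.082) seen by the wrist, nearest TCP first"
    out=[]
    for col in("red","yellow","blue"):
        for b in blobs(f,col,60):
            r=cv2.minAreaRect(b[2].astype(np.float32)); p=plane(c,cv2.boxPoints(r),.082)[:,:2]
            e=p[1]-p[0],p[2]-p[1]; L=sorted(np.hypot(*v) for v in e); v=max(e,key=lambda v:np.hypot(*v))
            out.append((col,p.mean(0).round(4),np.round(L,3),round(float(np.degrees(np.arctan2(v[1],v[0]))%180),1),b[0].round()))
    return out
E
python3 - <<'E'
from h import *
o=observe(); print(o["position"],o["tool_rot"],o["grip_width"],o["qpos"].round(2))
c=get_calibration("wrist"); f=grab_frame("wrist"); cv2.imwrite("pics/w3.png",f[:,:,::-1])
for t in tops(c,f): print(*t)
E
```

```text
[ 0.64494887 -0.26769461  0.19586094] [-3.13893077e+00  1.68147558e-03  1.36051637e+00] 0.03434371805768422 [ 0.56  0.7  -0.42  1.4   0.3   1.1  -0.12]
red [ 0.5261 -0.2379] [0.017 0.052] 77.4 [183. 191.]
red [ 0.6447 -0.2649] [0.008 0.053] 78.4 [315. 193.]
yellow [ 0.5655 -0.2469] [0.013 0.053] 77.5 [226. 194.]
blue [ 0.4867 -0.2286] [0.02  0.052] 77.4 [140. 190.]
blue [ 0.6047 -0.256 ] [0.01  0.054] 77.1 [271. 193.]
```

View pics/w3.png

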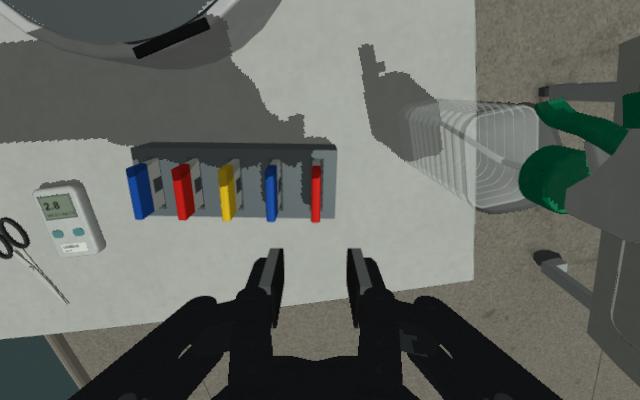

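The wrist view shows the far red cassette centred between the fingers at (315,193), all others upright.

>>> play_rows([
  [0.005,0,0.08,0,0,0.004,0.6],
  [0.005,0,0.16,0,0,0.004,0.6],
  [0.005,0,0.22,0,0,0.004,0.6],
  [0.005,0,0.26,0,0,0.004,0.6],
  [0.005,0,0.29,0,0,0.004,0.6],
  [0.005,0,0.29,0,0,0.004,0.6],
  [0.005,0,0.29,0,0,0.004,1],
  [0.005,0,0.29,0,0,0.004,1],
  [0.005,0,0.29,0,0,0.004,1],
  [0.005,0,0.29,0,0,0.004,1],
], newtons=40)

```text
clock: 8.4
position: [0.6457, -0.266, 0.0524]
tool_rot: [-3.141, 0.002, 1.351]
force: [-0.1, 0.1, 7.5]
grip_width: 0.0074
finger_force: 40.6
```

>>> play_rows([
  [0,0,0,0,0,0,1],
  [0,0,0,0,0,0,1],
  [0,0,-0.02,0,0,0,1],
  [0,0,-0.06,0,0,0,1],
  [0,0,-0.12,0,0,0,1],
  [0,0,-0.2,0,0,0,1],
  [0,0,-0.28,0,0,0,1],
  [0,0,-0.28,0,0,0,1],
])

```text
clock: 9.2
position: [0.6477, -0.2661, 0.1978]
tool_rot: [3.136, 0.003, 1.35]
force: [-0.3, 0.0, -0.1]
grip_width: 0.0074
finger_force: 39.5
```

```bash
cat >> h.py <<'E'
C=np.array([.5523,.0069]); Y={"yellow":97,"red":187,"blue":7,"closed":277}
def pk(col,z,yaw,out=0.0):
    a=np.radians(Y[col]); p=C+(.079+out)*np.array([np.cos(a),np.sin(a)]); return go([*p,z],yaw)
E
python3 - <<'E'
from h import *
o=observe(); print(o["position"],o["tool_rot"],o["grip_width"],o["finger_force"])
print(pk("red",.19,7),pk("red",.19,187))
E
```

```text
[ 0.64771057 -0.26609303  0.19775357] [3.13561203e+00 2.61764120e-03 1.35021716e+00] 0.007364624401957812 39.498839378356934
[0.4379, -0.4545, 0.0116, 0.0033, -0.0007, 0.5863] [0.4379, -0.4545, 0.0116, 0.0007, 0.0036, -0.9136]
```

>>> play_rows([
  [0.22,-0.23,0.01,0.002,0,0.29,1],
  [0.22,-0.23,0.01,0.002,0,0.29,1],
  [0.22,-0.23,0.01,0.002,0,0.29,1],
  [0.22,-0.23,0.01,0.002,0,0.29,1],
  [0.438,-0.4545,0.012,0.003,-0.001,0.586,1],
  [0.438,-0.4545,0.012,0.003,-0.001,0.586,1],
  [0.438,-0.4545,0.012,0.003,-0.001,0.586,1],
  [0.438,-0.4545,0.012,0.003,-0.001,0.586,1],
  [0.438,-0.4545,0.012,0.003,-0.001,0.586,1],
  [0.438,-0.4545,0.012,0.003,-0.001,0.586,1],
])

```text
clock: 10.2
position: [0.4714, -0.0017, 0.1857]
tool_rot: [-3.139, 0.007, 0.124]
force: [-1.6, -0.1, -0.7]
grip_width: 0.0074
finger_force: 44.2
```

Run:
```python
from h import *
o=observe(); print(o["position"],o["tool_rot"],o["grip_width"],o["finger_force"])
print(pk("red",.092,7))
c=get_calibration("wrist"); f=grab_frame("wrist"); cv2.imwrite("pics/w4.png",f[:,:,::-1])
```

```text
[ 0.47144843 -0.00165299  0.18574984] [-3.13884452  0.00703436  0.12390956] 0.007362405258582948 44.20248806476593
[0.0059, 0.0033, 0.1875, -0.0013, 0.0034, 0.0008]
```

View pics/w4.png

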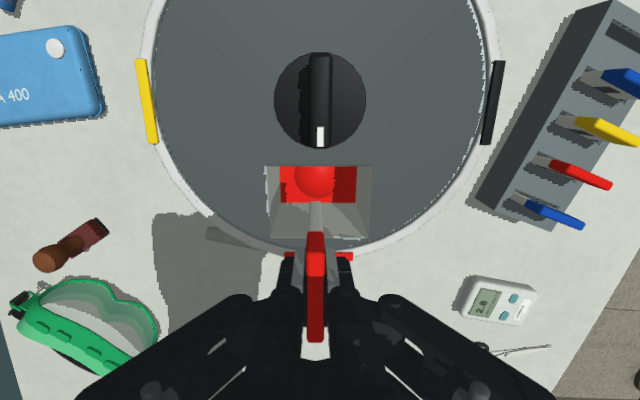

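The opening (266–372, 165–238) stands over the red pocket, and the held cassette (column 316) is centred on it. The dome is visible at (315,180).

>>> play_rows([
  [0.006,0.003,0.04,-0.001,0.003,0,1],
  [0.006,0.003,0.08,-0.001,0.003,0,1],
  [0.006,0.003,0.12,-0.001,0.003,0,1],
  [0.006,0.003,0.16,-0.001,0.003,0,1],
  [0.006,0.003,0.187,-0.001,0.003,0,1],
  [0.006,0.003,0.187,-0.001,0.003,0,1],
])

```text
clock: 10.85
position: [0.4731, -0.0035, 0.0903]
tool_rot: [-3.14, 0.004, 0.124]
force: [-0.5, -0.3, 0.2]
grip_width: 0.0071
finger_force: 44.2
```

>>> play_rows([
  [0,0,0,0,0,0,0.75],
  [0,0,0,0,0,0,0.65],
  [0,0,0,0,0,0,0.65],
  [0,0,0,0,0,0,0.65],
  [0,0,-0.04,0,0,0,0.65],
  [0,0,-0.1,0,0,0,0.65],
  [0,0,-0.2,0,0,0,0.6],
  [0,0,-0.24,0,0,0,0.6],
  [0,0,-0.24,0,0,0,0.6],
])

```text
clock: 11.75
position: [0.4755, -0.0032, 0.2147]
tool_rot: [-3.141, -0.004, 0.123]
force: [0.5, 0.3, -0.5]
grip_width: 0.0343
finger_force: 0.0
```

Run:
```python
from h import *
o=observe(); print(o["position"],o["tool_rot"],o["grip_width"],o["finger_force"])
c=get_calibration("wrist"); f=grab_frame("wrist"); cv2.imwrite("pics/w5.png",f[:,:,::-1])
print(go([.525,-.238,.2],77.3))
```

```text
[ 0.47545847 -0.00316492  0.21469226] [-3.1412608  -0.00366433  0.12292592] 0.03430783343632943 0.0
[0.0423, 0.4783, 0.0256, 0.0002, -0.0007, -0.5854]
```

View pics/w5.png

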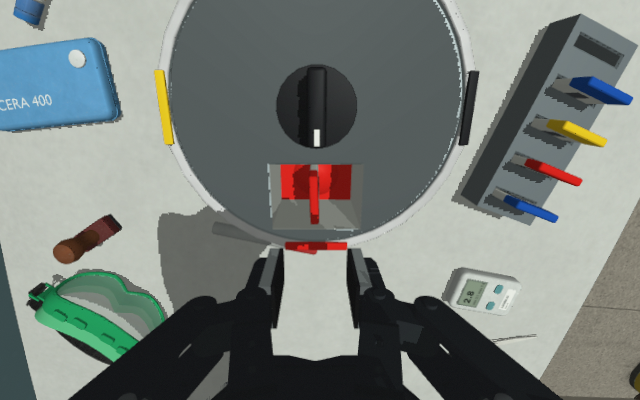

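The first red cassette is in the pocket but is seen edge-on at (314,200), perhaps still standing on the dome. I will check it on return.

>>> play_rows([
  [0.018,0.24,0.01,0,0,-0.29,0.6],
  [0.018,0.24,0.01,0,0,-0.29,0.6],
  [0.018,0.24,0.01,0,0,-0.29,0.6],
  [0.036,0.477,0.025,0,0,-0.586,0.6],
  [0.036,0.477,0.025,0,0,-0.586,0.6],
  [0.036,0.477,0.025,0,0,-0.586,0.6],
  [0.036,0.477,0.025,0,0,-0.586,0.6],
  [0.036,0.477,0.025,0,0,-0.586,0.6],
  [0.036,0.477,0.025,0,0,-0.586,0.6],
  [0.036,0.477,0.025,0,0,-0.586,0.6],
])

```text
clock: 12.8
position: [0.5206, -0.2376, 0.1975]
tool_rot: [-3.138, -0.001, 1.352]
force: [-0.1, 0.4, -0.9]
grip_width: 0.0343
finger_force: 0.0
```

Run:
```python
from h import *
o=observe(); print(o["position"],o["tool_rot"],o["grip_width"])
c=get_calibration("wrist"); f=grab_frame("wrist")
for t in tops(c,f): print(*t)
print(go([.522,-.2375,.052],77.4))
```

```text
[ 0.52060998 -0.23755878  0.19753945] [-3.13786680e+00 -1.03518271e-03  1.35178011e+00] 0.0343451119107202
red [ 0.5218 -0.2362] [0.008 0.053] 78.0 [318. 194.]
yellow [ 0.5614 -0.2464] [0.008 0.051] 77.0 [362. 196.]
blue [ 0.4819 -0.2275] [0.011 0.053] 77.3 [273. 194.]
blue [ 0.6032 -0.2551] [0.013 0.054] 83.8 [408. 196.]
[0.0004, 0.0035, 0.2915, -0.0016, -0.0004, -0.0012]
```

>>> play_rows([
  [0.001,0.003,0.08,0,0,0,0.6],
  [0.001,0.003,0.16,0,0,0,0.6],
  [0.001,0.003,0.22,0,0,0,0.6],
  [0.001,0.003,0.26,0,0,0,0.6],
  [0.001,0.003,0.29,0,0,0,0.6],
  [0.001,0.003,0.29,0,0,0,0.6],
  [0.001,0.003,0.29,0,0,0,1],
  [0.001,0.003,0.29,0,0,0,1],
  [0.001,0.003,0.29,0,0,0,1],
  [0.001,0.003,0.29,0,0,0,1],
])

```text
clock: 13.85
position: [0.5231, -0.2377, 0.055]
tool_rot: [-3.141, 0.0, 1.35]
force: [0.1, 0.9, 7.4]
grip_width: 0.0074
finger_force: 40.6
```

>>> play_rows([
  [0,0,0,0,0,0,1],
  [0,0,0,0,0,0,1],
  [0,0,-0.02,0,0,0,1],
  [0,0,-0.06,0,0,0,1],
  [0,0,-0.12,0,0,0,1],
  [0,0,-0.2,0,0,0,1],
  [0,0,-0.28,0,0,0,1],
  [0,0,-0.28,0,0,0,1],
])

```text
clock: 14.65
position: [0.5249, -0.2382, 0.1998]
tool_rot: [3.136, 0.001, 1.35]
force: [0.7, -0.3, -0.1]
grip_width: 0.0073
finger_force: 39.4
```

Run:
```python
from h import *
o=observe(); print(o["position"],o["tool_rot"],o["grip_width"],o["finger_force"])
print(pk("red",.2,7))
f=grab_frame("scene"); cr=cv2.resize(f[160:250,275:395],None,fx=5,fy=5,interpolation=cv2.INTER_CUBIC); cv2.imwrite("pics/s2.png",cr[:,:,::-1])
```

```text
[ 0.52485541 -0.23821817  0.19979568] [3.13569708e+00 1.22064620e-03 1.35001518e+00] 0.007341286661541388 39.40148055553436
[0.4372, -0.2026, -0.0021, 0.0028, -0.0012, 0.5863]
```

>>> play_rows([
  [0.22,-0.1,0,0.002,0,0.29,1],
  [0.22,-0.1,0,0.002,0,0.29,1],
  [0.22,-0.1,0,0.002,0,0.29,1],
  [0.437,-0.203,0,0.003,-0.001,0.586,1],
  [0.437,-0.203,0,0.003,-0.001,0.586,1],
  [0.437,-0.203,0,0.003,-0.001,0.586,1],
  [0.437,-0.203,0,0.003,-0.001,0.586,1],
  [0.437,-0.203,0,0.003,-0.001,0.586,1],
  [0.437,-0.203,0,0.003,-0.001,0.586,1],
  [0.437,-0.203,0,0.003,-0.001,0.586,1],
])

```text
clock: 15.7
position: [0.471, -0.002, 0.1938]
tool_rot: [-3.137, 0.008, 0.122]
force: [1.1, 0.6, -1.0]
grip_width: 0.0075
finger_force: 39.4
```

Run:
```python
from h import *
o=observe(); print(o["position"],o["tool_rot"],o["grip_width"],o["finger_force"])
print(pk("red",.11,7))
c=get_calibration("wrist"); f=grab_frame("wrist"); cr=cv2.resize(f[130:300,220:420],None,fx=3,fy=3); 
s=cv2.imread("pics/s2.png")
cv2.imwrite("pics/w6.png",cr[:,:,::-1])
```

```text
[ 0.47103178 -0.00201188  0.19382391] [-3.13713897  0.00754016  0.12235798] 0.007499752495182172 39.379942417144775
[0.0068, 0.0029, 0.1676, -0.0021, 0.0036, 0.0001]
```

View pics/w6.png

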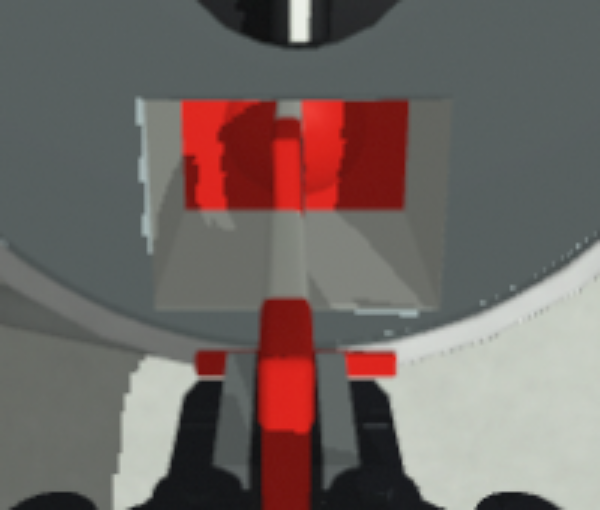

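The first red cassette still stands edge-on, balanced on the dome (crop (288,160)). I'll insert the held one beside it, push the standing one over sideways, then release on the other side.

>>> play_rows([
  [0.007,0.035,0,-0.002,0.004,0,1],
  [0.007,0.035,0.05,-0.002,0.004,0,1],
  [0.007,0.035,0.1,-0.002,0.004,0,1],
  [0.007,0.035,0.14,-0.002,0.004,0,1],
  [0.007,0.035,0.172,-0.002,0.004,0,1],
  [0.007,0.035,0.172,-0.002,0.004,0,1],
  [0.007,0.035,0.172,-0.002,0.004,0,1],
])

```text
clock: 16.45
position: [0.4764, -0.0188, 0.1082]
tool_rot: [-3.141, -0.001, 0.124]
force: [-0.3, -0.5, -0.6]
grip_width: 0.0069
finger_force: 39.4
```

>>> play_rows([
  [0,-0.01,0,0,0,0,1],
  [0,-0.02,0,0,0,0,1],
  [0,-0.03,0,0,0,0,1],
  [0,-0.04,0,0,0,0,1],
  [0,-0.05,0,0,0,0,1],
  [0,-0.06,0,0,0,0,1],
  [0,-0.07,0,0,0,0,1],
  [0,-0.08,0,0,0,0,1],
  [0,-0.085,0,0,0,0,1],
  [0,-0.085,0,0,0,0,1],
])

```text
clock: 17.45
position: [0.4714, 0.0214, 0.108]
tool_rot: [3.139, -0.001, 0.121]
force: [3.3, -17.5, -0.4]
grip_width: 0.0073
finger_force: 43.6
```

>>> play_rows([
  [0,0.03,0,0,0,0,1],
  [0,0.07,0,0,0,0,1],
  [0,0.07,0,0,0,0,1],
  [0,0.07,0,0,0,0,1],
])

```text
clock: 17.85
position: [0.4755, -0.0112, 0.108]
tool_rot: [-3.141, -0.002, 0.122]
force: [0.5, 0.2, -0.9]
grip_width: 0.0072
finger_force: 39.6
```

Run:
```python
from h import *
o=observe(); print(o["position"],o["tool_rot"],o["grip_width"],o["finger_force"],o["force"])
print(pk("red",.1,7))
c=get_calibration("wrist"); f=grab_frame("wrist"); cr=cv2.resize(f[130:300,220:420],None,fx=3,fy=3); 
cv2.imwrite("pics/w7.png",cr[:,:,::-1])
```

```text
[ 0.47549691 -0.01122555  0.10796975] [-3.14109290e+00 -1.57100999e-03  1.22360566e-01] 0.007238274943567009 39.584943652153015 [ 0.50958441  0.21072079 -0.85102127]
[-0.0011, -0.0173, 0.0159, -0.0002, -0.0008, 0.0001]
```

View pics/w7.png

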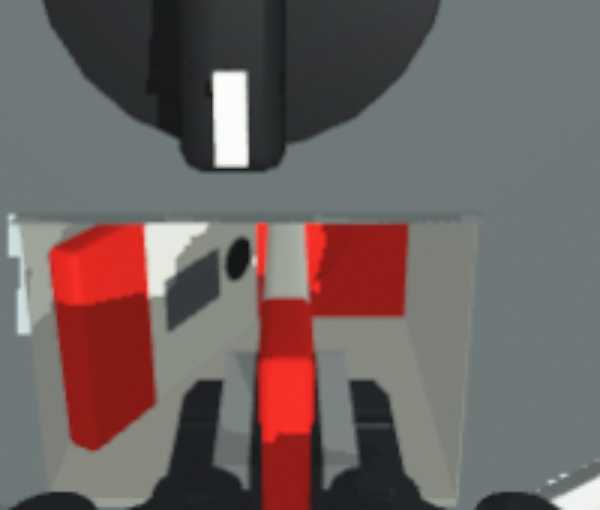

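The first cassette now leans over to the left wall of the pocket (crop (100,330)). I release the held one on the right side.

>>> play_rows([
  [0,0.012,0.004,0,0,0,1],
  [0,0.012,0.004,0,0,0,1],
  [0,0.012,0.004,0,0,0,0.7],
  [0,0.012,0.004,0,0,0,0.7],
  [0,0.012,0.004,0,0,0,0.7],
  [0,0.012,-0.04,0,0,0,0.6],
  [0,0.012,-0.1,0,0,0,0.6],
  [0,0.012,-0.18,0,0,0,0.6],
  [0,0.012,-0.22,0,0,0,0.6],
  [0,0.012,-0.22,0,0,0,0.6],
])

```text
clock: 18.9
position: [0.4774, -0.0172, 0.2207]
tool_rot: [3.141, -0.006, 0.123]
force: [-0.1, -0.9, -0.7]
grip_width: 0.0342
finger_force: 0.0
```

Run:
```python
from h import *
o=observe(); print(o["position"],o["tool_rot"],o["grip_width"])
print(go([*C,.22],187), go([*C,.22],7))
c=get_calibration("wrist"); f=grab_frame("wrist"); cr=cv2.resize(f[40:260,200:430],None,fx=2.5,fy=2.5); 
cv2.imwrite("pics/w8.png",cr[:,:,::-1]); cv2.imwrite("pics/w8f.png",f[:,:,::-1])
```

```text
[ 0.47735708 -0.01718764  0.22065796] [ 3.1414432  -0.00624578  0.12295832] 0.03415142442375351
[0.1547, -0.0294, 0.0023, 0.0047, 0.0001, -1.4996] [0.1547, -0.0294, 0.0023, 0.0001, -0.003, 0.0004]
```

View pics/w8.png

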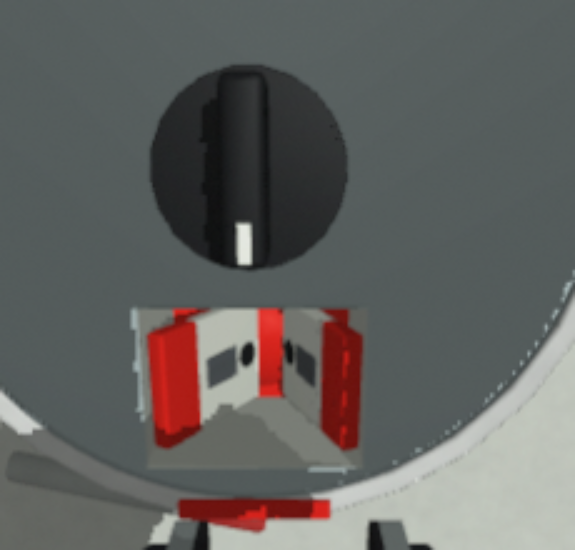

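Both red cassettes lean in a V, one against each side wall, below the lid. Next I bring the lid to yellow.

>>> play_rows([
  [0.05,-0.01,0,0,0,-0.07,0],
  [0.155,-0.03,0,0,0,-0.7,0],
  [0.155,-0.03,0,0,0,-0.7,0],
  [0.155,-0.03,0,0,0,-0.7,0],
  [0.155,-0.03,0,0,0,-0.7,0],
  [0.155,-0.03,0,0,0,-0.7,0],
  [0.155,-0.03,0,0,0,-0.7,0],
  [0.155,-0.03,0,0,0,-0.7,0],
  [0.155,-0.03,0,0,0,-0.7,0],
  [0.155,-0.03,0,0,0,-0.7,0],
])

```text
clock: 19.95
position: [0.5507, 0.0072, 0.2168]
tool_rot: [-3.141, -0.001, 1.596]
force: [-0.2, 0.3, -0.2]
grip_width: 0.0855
finger_force: 0.0
```

>>> play_rows([
  [0,0,0,0,0,-0.7,0],
  [0,0,0,0,0,-0.7,0],
  [0,0,0,0,0,-0.7,0],
  [0,0,0,0,0,-0.7,0],
  [0,0,0,0,0,-0.7,0],
  [0,0,0,0,0,-0.7,0],
  [0,0,0,0,0,-0.7,0],
  [0,0,0,0,0,-0.7,0],
  [0,0,0,0,0,-0.7,0],
  [0,0,0,0,0,-0.7,0],
])

```text
clock: 20.95
position: [0.5507, 0.0073, 0.2169]
tool_rot: [3.14, -0.0, 3.062]
force: [0.0, 0.0, -0.4]
grip_width: 0.0853
finger_force: 0.0
```

Run:
```python
from h import *
o=observe(); print(o["position"],o["tool_rot"],o["grip_width"],o["qpos"].round(2))
print(go([*C,.118],187))
```

```text
[0.5506855  0.00728803 0.21685998] [ 3.14011774e+00 -1.71392070e-04  3.06173674e+00] 0.0853423178708568 [ 0.51  0.55 -0.88  1.78  0.49  1.04  0.93]
[-0.0033, -0.0008, 0.1977, 0.0007, -0.0, -0.0965]
```

>>> play_rows([
  [-0.003,-0.001,0.01,0.001,0,-0.07,0],
  [-0.003,-0.001,0.02,0.001,0,-0.0965,0],
  [-0.003,-0.001,0.07,0.001,0,-0.0965,0],
  [-0.003,-0.001,0.12,0.001,0,-0.0965,0],
  [-0.003,-0.001,0.16,0.001,0,-0.0965,0],
  [-0.003,-0.001,0.198,0.001,0,-0.0965,0],
  [-0.003,-0.001,0.198,0.001,0,-0.0965,0],
  [-0.003,-0.001,0.198,0.001,0,-0.0965,0.6],
  [-0.003,-0.001,0.198,0.001,0,-0.0965,1],
  [-0.003,-0.001,0.198,0.001,0,-0.0965,1],
], newtons=50)

```text
clock: 21.95
position: [0.5531, 0.0066, 0.1199]
tool_rot: [-3.14, 0.003, -3.026]
force: [0.2, -1.2, -1.0]
grip_width: 0.0441
finger_force: 0.0
```

>>> play_rows([
  [0,0,0,0,0,0,1],
  [0,0,0,0,0,0,1],
  [0,0,0,0,0,0,1],
  [0,0,0,0,0,0,1],
])

```text
clock: 22.35
position: [0.5531, 0.0055, 0.1197]
tool_rot: [-3.138, 0.002, -3.027]
force: [-1.9, -5.9, 9.8]
grip_width: 0.0131
finger_force: 49.5
```

Run:
```python
from h import *
o=observe(); print(o["position"],o["tool_rot"],o["grip_width"],o["force"],o["finger_force"])
print(go([*C,.118],97))
```

```text
[0.55310288 0.00550169 0.11973218] [-3.13824009e+00  1.94390384e-03 -3.02672602e+00] 0.013063656908042296 [-1.91335907 -5.90191272  9.75350837] 49.542558789253235
[0.0013, 0.003, 0.0035, -0.0005, 0.002, 0.7465]
```

>>> play_rows([
  [0,0,0,0,0,0.05,1],
  [0,0,0,0,0,0.1,1],
  [0,0,0,0,0,0.15,1],
  [0,0,0,0,0,0.2,1],
  [0,0,0,0,0,0.25,1],
  [0,0,0,0,0,0.3,1],
  [0,0,0,0,0,0.35,1],
  [0,0,0,0,0,0.4,1],
  [0,0,0,0,0,0.45,1],
  [0,0,0,0,0,0.5,1],
])

```text
clock: 23.35
position: [0.5531, 0.0056, 0.1197]
tool_rot: [3.141, 0.004, 2.205]
force: [-1.3, -5.4, 5.6]
grip_width: 0.0129
finger_force: 49.1
```

>>> play_rows([
  [0,0,0,0,0,0.05,1],
  [0,0,0,0,0,0.1,1],
  [0,0,0,0,0,0.15,1],
  [0,0,0,0,0,0.2,1],
  [0,0,0,0,0,0.246,1],
  [0,0,0,0,0,0.246,1],
  [0,0,0,0,0,0.246,1],
])

```text
clock: 24.05
position: [0.5532, 0.0056, 0.1197]
tool_rot: [3.139, 0.003, 1.694]
force: [-0.6, -6.2, 5.7]
grip_width: 0.013
finger_force: 49.4
```

Run:
```python
from h import *
o=observe(); print(o["position"],o["tool_rot"],np.degrees(o["tool_rot"][2]),o["grip_width"],o["force"],o["finger_force"])
```

```text
[0.55318207 0.00560274 0.1197315 ] [3.13936358e+00 3.05727046e-03 1.69386562e+00] 97.05135124096846 0.013042769799523719 [-0.56459345 -6.15426006  5.6964305 ] 49.37260150909424
```

>>> play_rows([
  [0,0,0,0,0,0,0],
  [0,0,0,0,0,0,0],
  [0,0,0,0,0,0,0],
  [0,0,0,0,0,0,0],
  [0,0,-0.08,0,0,0,0],
  [0,0,-0.16,0,0,0,0.3],
  [0,0,-0.2,0,0,0,0.6],
  [0,0,-0.2,0,0,0,0.6],
  [0,0,-0.2,0,0,0,0.6],
])

```text
clock: 24.95
position: [0.5525, 0.0066, 0.219]
tool_rot: [3.14, 0.002, 1.695]
force: [-0.4, 0.5, -0.5]
grip_width: 0.0341
finger_force: 0.0
```

Run:
```python
from h import *
o=observe(); print(o["position"],o["tool_rot"],o["grip_width"]); print(go([.5625,-.2468,.2],77.3))
c=get_calibration("wrist"); f=grab_frame("wrist")
for t in tops(c,f): print(*t)
```

```text
[0.55254733 0.00660808 0.21901855] [3.13989458e+00 1.89405403e-03 1.69488171e+00] 0.03408032645778145
[-0.5053, -0.043, 0.0389, 0.001, 0.0008, 0.1651]
red [ 0.412  -0.0065] [0.016 0.087] 97.7 [175. 181.]
yellow [0.5363 0.1365] [0.009 0.064] 7.2 [315.  43.]
yellow [0.5421 0.087 ] [0.051 0.067] 7.2 [315. 103.]
blue [0.6892 0.0174] [0.009 0.064] 96.4 [452. 195.]
```

>>> play_rows([
  [-0.2,-0.02,0.01,0,0,0.08,0.6],
  [-0.2,-0.02,0.01,0,0,0.08,0.6],
  [-0.505,-0.043,0.039,0.001,0.001,0.165,0.6],
  [-0.505,-0.043,0.039,0.001,0.001,0.165,0.6],
  [-0.505,-0.043,0.039,0.001,0.001,0.165,0.6],
  [-0.505,-0.043,0.039,0.001,0.001,0.165,0.6],
  [-0.505,-0.043,0.039,0.001,0.001,0.165,0.6],
  [-0.505,-0.043,0.039,0.001,0.001,0.165,0.6],
  [-0.505,-0.043,0.039,0.001,0.001,0.165,0.6],
  [-0.505,-0.043,0.039,0.001,0.001,0.165,0.6],
])

```text
clock: 26.0
position: [0.5628, -0.2454, 0.2001]
tool_rot: [-3.141, -0.001, 1.351]
force: [0.8, 0.0, 1.1]
grip_width: 0.0343
finger_force: 0.0
```

Run:
```python
from h import *
o=observe(); print(o["position"],o["tool_rot"],o["grip_width"])
c=get_calibration("wrist"); f=grab_frame("wrist")
for t in tops(c,f): print(*t)
print(go([.563,-.247,.052],77.4))
```

```text
[ 0.56283135 -0.24537529  0.20013976] [-3.14115701e+00 -7.42098914e-04  1.35110566e+00] 0.03433995865951213
yellow [ 0.5636 -0.2478] [0.008 0.05 ] 77.9 [317. 197.]
blue [ 0.4836 -0.2282] [0.013 0.054] 77.5 [229. 196.]
blue [ 0.6034 -0.2552] [0.01  0.053] 78.9 [361. 196.]
[-0.0027, 0.0011, 0.2963, -0.0002, -0.0003, -0.0001]
```

>>> play_rows([
  [-0.004,0.001,0.08,0,0,0,0.6],
  [-0.004,0.001,0.16,0,0,0,0.6],
  [-0.004,0.001,0.22,0,0,0,0.6],
  [-0.004,0.001,0.26,0,0,0,0.6],
  [-0.004,0.001,0.296,0,0,0,0.6],
  [-0.004,0.001,0.296,0,0,0,0.6],
  [-0.004,0.001,0.296,0,0,0,1],
  [-0.004,0.001,0.296,0,0,0,1],
  [-0.004,0.001,0.296,0,0,0,1],
  [-0.004,0.001,0.296,0,0,0,1],
], newtons=40)

```text
clock: 27.05
position: [0.5633, -0.2487, 0.0532]
tool_rot: [3.14, -0.0, 1.349]
force: [-0.3, 0.9, 7.2]
grip_width: 0.007
finger_force: 42.6
```

>>> play_rows([
  [0,0,0,0,0,0,1],
  [0,0,0,0,0,0,1],
  [0,0,-0.02,0,0,0,1],
  [0,0,-0.06,0,0,0,1],
  [0,0,-0.12,0,0,0,1],
  [0,0,-0.2,0,0,0,1],
  [0,0,-0.28,0,0,0,1],
  [0,0,-0.28,0,0,0,1],
])

```text
clock: 27.85
position: [0.5648, -0.2494, 0.1982]
tool_rot: [3.134, 0.001, 1.349]
force: [0.5, -0.1, -0.1]
grip_width: 0.0074
finger_force: 41.4
```

Run:
```python
from h import *
o=observe(); print(o["position"],o["tool_rot"],o["grip_width"],o["finger_force"])
print(pk("yellow",.2,97))
```

```text
[ 0.564823   -0.24936348  0.1981974 ] [3.13400444e+00 7.52414347e-04 1.34910447e+00] 0.007418147548889104 41.371158957481384
[0.6432, -0.1904, -0.0055, 0.0035, 0.001, -0.1642]
```

>>> play_rows([
  [0.1,-0.03,-0.06,0.001,0,-0.05,1],
  [0.2,-0.06,-0.06,0.001,0,-0.1,1],
  [0.3,-0.09,-0.06,0.001,0,-0.164,1],
  [0.4,-0.12,-0.06,0.001,0,-0.164,1],
  [0.643,-0.19,-0.05,0.003,0.001,-0.164,1],
  [0.643,-0.19,-0.05,0.003,0.001,-0.164,1],
  [0.643,-0.19,-0.05,0.003,0.001,-0.164,1],
  [0.643,-0.19,-0.05,0.003,0.001,-0.164,1],
  [0.643,-0.19,-0.05,0.003,0.001,-0.164,1],
  [0.643,-0.19,-0.05,0.003,0.001,-0.164,1],
])

```text
clock: 28.85
position: [0.5407, 0.0847, 0.2175]
tool_rot: [-3.136, -0.003, 1.692]
force: [-0.2, -0.1, 0.1]
grip_width: 0.0074
finger_force: 41.3
```

Run:
```python
from h import *
o=observe(); print(o["position"],o["tool_rot"],o["grip_width"],o["finger_force"])
print(pk("yellow",.106,97))
```

```text
[0.54067435 0.08474596 0.2174627 ] [-3.13564197 -0.0031382   1.69161938] 0.007442574829992542 41.29211962223053
[-0.0001, 0.0054, 0.2229, -0.0028, -0.0015, -0.0006]
```

>>> play_rows([
  [0,0.029,0.05,-0.003,-0.001,0,1],
  [0,0.029,0.1,-0.003,-0.001,0,1],
  [0,0.029,0.14,-0.003,-0.001,0,1],
  [0,0.029,0.18,-0.003,-0.001,0,1],
  [0,0.029,0.223,-0.003,-0.001,0,1],
  [0,0.029,0.223,-0.003,-0.001,0,1],
  [0,0.029,0.223,-0.003,-0.001,0,1],
])

```text
clock: 29.55
position: [0.5544, 0.0871, 0.1062]
tool_rot: [-3.142, -0.002, 1.692]
force: [0.7, -0.0, 0.3]
grip_width: 0.0072
finger_force: 41.3
```

>>> play_rows([
  [0,0,0,0,0,0,0.7],
  [0,0,0,0,0,0,0.7],
  [0,0,0,0,0,0,0.7],
  [0,0,-0.05,0,0,0,0.6],
  [0,0,-0.12,0,0,0,0.6],
  [0,0,-0.2,0,0,0,0.6],
  [0,0,-0.22,0,0,0,0.3],
  [0,0,-0.22,0,0,0,0],
])

```text
clock: 30.35
position: [0.5551, 0.0879, 0.2176]
tool_rot: [3.138, -0.002, 1.693]
force: [0.5, 0.8, 0.1]
grip_width: 0.0622
finger_force: 0.0
```

Run:
```python
from h import *
o=observe(); print(o["position"],o["tool_rot"],o["grip_width"],o["finger_force"])
print(go([*C,.118],97))
c=get_calibration("wrist"); f=grab_frame("wrist"); cr=cv2.resize(f[40:260,200:430],None,fx=2,fy=2); 
cv2.imwrite("pics/w9.png",cr[:,:,::-1])
```

```text
[0.55508005 0.08787591 0.2176474 ] [ 3.13791074e+00 -1.52939493e-03  1.69257978e+00] 0.06219889646061616 0.0
[-0.1604, -0.0259, 0.199, 0.0018, -0.0007, -0.0002]
```

View pics/w9.png

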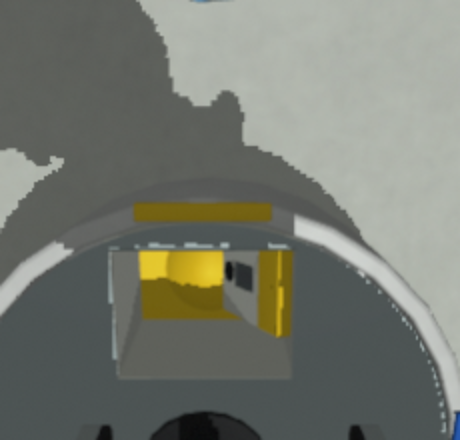

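The yellow cassette leans on the right wall inside its pocket. Now I turn the lid to blue.

>>> play_rows([
  [-0.1,-0.026,0,0.002,0,0,0],
  [-0.16,-0.026,0,0.002,0,0,0],
  [-0.16,-0.026,0,0.002,0,0,0],
  [-0.16,-0.026,0.06,0.002,0,0,0],
  [-0.16,-0.026,0.12,0.002,0,0,0],
  [-0.16,-0.026,0.16,0.002,0,0,0],
  [-0.16,-0.026,0.199,0.002,0,0,0],
  [-0.16,-0.026,0.199,0.002,0,0,0],
  [-0.16,-0.026,0.199,0.002,0,0,0.6],
  [-0.16,-0.026,0.199,0.002,0,0,1],
], newtons=50)

```text
clock: 31.4
position: [0.5514, 0.0072, 0.1168]
tool_rot: [-3.138, -0.002, 1.693]
force: [0.8, 0.1, -0.2]
grip_width: 0.0592
finger_force: 0.0
```

>>> play_rows([
  [0,0,0,0,0,0,1],
  [0,0,0,0,0,0,1],
  [0,0,0,0,0,0,1],
  [0,0,0,0,0,0,1],
  [0,0,0,0,0,0,1],
])

```text
clock: 31.9
position: [0.5528, 0.0072, 0.1169]
tool_rot: [-3.141, -0.002, 1.693]
force: [8.6, -0.6, 0.5]
grip_width: 0.0129
finger_force: 54.4
```

Run:
```python
from h import *
o=observe(); print(o["position"],o["tool_rot"],o["grip_width"],o["force"],o["finger_force"])
print(go([*C,.118],7))
```

```text
[0.55280324 0.00717981 0.11685848] [-3.14136900e+00 -1.86800826e-03  1.69284662e+00] 0.01294445517751753 [ 8.61171146 -0.60253825  0.49292053] 54.40594732761383
[-0.0004, -0.0011, -0.0023, -0.0008, -0.0006, 0.7499]
```

>>> play_rows([
  [0,0,0,0,0,0.05,1],
  [0,0,0,0,0,0.1,1],
  [0,0,0,0,0,0.15,1],
  [0,0,0,0,0,0.2,1],
  [0,0,0,0,0,0.25,1],
  [0,0,0,0,0,0.3,1],
  [0,0,0,0,0,0.35,1],
  [0,0,0,0,0,0.4,1],
  [0,0,0,0,0,0.45,1],
  [0,0,0,0,0,0.5,1],
])

```text
clock: 32.9
position: [0.5544, 0.0066, 0.1169]
tool_rot: [3.141, -0.003, 0.641]
force: [20.9, -5.1, -12.8]
grip_width: 0.0129
finger_force: 52.7
```

>>> play_rows([
  [0,0,0,0,0,0.05,1],
  [0,0,0,0,0,0.1,1],
  [0,0,0,0,0,0.15,1],
  [0,0,0,0,0,0.2,1],
  [0,0,0,0,0,0.25,1],
  [0,0,0,0,0,0.25,1],
  [0,0,0,0,0,0.25,1],
])

```text
clock: 33.6
position: [0.5548, 0.0058, 0.1169]
tool_rot: [-3.142, -0.004, 0.121]
force: [23.1, -8.3, -13.9]
grip_width: 0.0127
finger_force: 52.5
```

Run:
```python
from h import *
o=observe(); print(o["position"],o["tool_rot"],np.degrees(o["tool_rot"][2]),o["grip_width"],o["force"],o["finger_force"])
```

```text
[0.55475366 0.00584536 0.11691128] [-3.14152926 -0.00353924  0.12065382] 6.912954768813681 0.012703909129718418 [ 23.05037199  -8.26526681 -13.92528245] 52.52679884433746
```

>>> play_rows([
  [0,0,0,0,0,0,0],
  [0,0,0,0,0,0,0],
  [0,0,0,0,0,0,0],
  [0,0,0,0,0,0,0],
  [0,0,-0.08,0,0,0,0],
  [0,0,-0.16,0,0,0,0.3],
  [0,0,-0.2,0,0,0,0.6],
  [0,0,-0.2,0,0,0,0.6],
  [0,0,-0.2,0,0,0,0.6],
])

```text
clock: 34.5
position: [0.5513, 0.0069, 0.216]
tool_rot: [-3.14, 0.004, 0.122]
force: [0.1, -0.6, -0.5]
grip_width: 0.0344
finger_force: 0.0
```

Run:
```python
from h import *
o=observe(); print(o["position"],o["tool_rot"],o["grip_width"]); print(go([.604,-.256,.2],77.4))
c=get_calibration("wrist"); f=grab_frame("wrist"); cv2.imwrite("pics/w10.png",f[:,:,::-1])
for t in tops(c,f): print(*t)
```

```text
[0.55134091 0.00693226 0.21597713] [-3.1398185   0.00369981  0.12218395] 0.03437594401933891
[0.0406, 0.5348, 0.0309, -0.0018, 0.001, -0.5867]
red [ 0.4092 -0.0109] [0.01  0.063] 97.2 [316. 309.]
yellow [0.5288 0.1421] [0.009 0.065] 7.1 [178. 193.]
blue [0.6822 0.0226] [0.008 0.063] 97.1 [317.  39.]
blue [0.6197 0.2624] [0.019 0.022] 82.2 [43. 83.]
blue [0.6315 0.0166] [0.051 0.066] 97.1 [317. 101.]
blue [ 0.6048 -0.2495] [0.01  0.068] 77.7 [580. 168.]
blue [ 0.4855 -0.2223] [0.014 0.066] 77.8 [514. 270.]
```

>>> play_rows([
  [0.02,0.26,0.01,0,0,-0.29,0.6],
  [0.02,0.26,0.01,0,0,-0.29,0.6],
  [0.02,0.26,0.01,0,0,-0.29,0.6],
  [0.02,0.26,0.01,0,0,-0.29,0.6],
  [0.04,0.535,0.031,-0.002,0.001,-0.587,0.6],
  [0.04,0.535,0.031,-0.002,0.001,-0.587,0.6],
  [0.04,0.535,0.031,-0.002,0.001,-0.587,0.6],
  [0.04,0.535,0.031,-0.002,0.001,-0.587,0.6],
  [0.04,0.535,0.031,-0.002,0.001,-0.587,0.6],
  [0.04,0.535,0.031,-0.002,0.001,-0.587,0.6],
])

```text
clock: 35.55
position: [0.6032, -0.2562, 0.1983]
tool_rot: [-3.139, -0.001, 1.352]
force: [-0.6, 0.5, 0.4]
grip_width: 0.0341
finger_force: 0.0
```

Run:
```python
from h import *
o=observe(); print(o["position"],o["tool_rot"],o["grip_width"])
c=get_calibration("wrist"); f=grab_frame("wrist")
for t in tops(c,f): print(*t)
print(go([.604,-.256,.052],77.4))
```

```text
[ 0.60319648 -0.25624874  0.19832289] [-3.13932618e+00 -5.46248843e-04  1.35186540e+00] 0.0341056521107652
blue [ 0.4851 -0.2284] [0.016 0.052] 77.3 [186. 194.]
blue [ 0.6035 -0.2555] [0.008 0.052] 77.9 [317. 195.]
[0.0002, 0.0018, 0.2934, -0.0009, -0.0002, -0.0004]
```

>>> play_rows([
  [0,0.001,0.08,0,0,0,0.6],
  [0,0.001,0.16,0,0,0,0.6],
  [0,0.001,0.22,0,0,0,0.6],
  [0,0.001,0.26,0,0,0,0.6],
  [0,0.001,0.293,0,0,0,0.6],
  [0,0.001,0.293,0,0,0,0.6],
  [0,0.001,0.293,0,0,0,1],
  [0,0.001,0.293,0,0,0,1],
  [0,0.001,0.293,0,0,0,1],
  [0,0.001,0.293,0,0,0,1],
], newtons=40)

```text
clock: 36.6
position: [0.605, -0.2566, 0.0548]
tool_rot: [3.14, 0.001, 1.351]
force: [-0.7, -0.0, 7.3]
grip_width: 0.007
finger_force: 41.0
```

>>> play_rows([
  [0,0,0,0,0,0,1],
  [0,0,0,0,0,0,1],
  [0,0,-0.02,0,0,0,1],
  [0,0,-0.06,0,0,0,1],
  [0,0,-0.12,0,0,0,1],
  [0,0,-0.2,0,0,0,1],
  [0,0,-0.3,0,0,0,1],
  [0,0,-0.3,0,0,0,1],
])

```text
clock: 37.4
position: [0.607, -0.2572, 0.2111]
tool_rot: [3.132, 0.002, 1.351]
force: [0.7, -0.6, -1.0]
grip_width: 0.007
finger_force: 39.9
```

Run:
```python
from h import *
o=observe(); print(o["position"],o["tool_rot"],o["grip_width"],o["finger_force"])
print(pk("blue",.21,7))
```

```text
[ 0.60696519 -0.25717198  0.21114818] [3.13168628e+00 1.66182241e-03 1.35099981e+00] 0.00703016086069919 39.86244320869446
[0.5446, -0.073, 0.0007, 0.0046, -0.0022, 0.5867]
```

>>> play_rows([
  [0.27,-0.036,0,0.002,-0.001,0.29,1],
  [0.27,-0.036,0,0.002,-0.001,0.29,1],
  [0.27,-0.036,0,0.002,-0.001,0.29,1],
  [0.27,-0.036,0,0.002,-0.001,0.29,1],
  [0.545,-0.073,0,0.005,-0.002,0.587,1],
  [0.545,-0.073,0,0.005,-0.002,0.587,1],
  [0.545,-0.073,0,0.005,-0.002,0.587,1],
  [0.545,-0.073,0,0.005,-0.002,0.587,1],
  [0.545,-0.073,0,0.005,-0.002,0.587,1],
  [0.545,-0.073,0,0.005,-0.002,0.587,1],
])

```text
clock: 38.4
position: [0.628, 0.0168, 0.2039]
tool_rot: [-3.137, 0.008, 0.124]
force: [-0.6, -0.7, -0.4]
grip_width: 0.0074
finger_force: 39.8
```

Run:
```python
from h import *
o=observe(); print(o["position"],o["tool_rot"],o["grip_width"],o["finger_force"])
print(pk("blue",.106,7))
```

```text
[0.62803471 0.01679693 0.20385838] [-3.13678764  0.00849289  0.12380081] 0.007365789398641995 39.83078956604004
[0.0069, 0.0021, 0.1957, -0.0023, 0.0041, 0.0008]
```

>>> play_rows([
  [0.007,0.026,0.04,-0.002,0.004,0,1],
  [0.007,0.026,0.08,-0.002,0.004,0,1],
  [0.007,0.026,0.12,-0.002,0.004,0,1],
  [0.007,0.026,0.16,-0.002,0.004,0,1],
  [0.007,0.026,0.196,-0.002,0.004,0,1],
  [0.007,0.026,0.196,-0.002,0.004,0,1],
  [0.007,0.026,0.196,-0.002,0.004,0,1],
])

```text
clock: 39.1
position: [0.6323, 0.0046, 0.1059]
tool_rot: [-3.14, 0.0, 0.123]
force: [-0.2, 0.1, -0.1]
grip_width: 0.0074
finger_force: 39.8
```

>>> play_rows([
  [0,0,0,0,0,0,0.7],
  [0,0,0,0,0,0,0.7],
  [0,0,0,0,0,0,0.7],
  [0,0,-0.05,0,0,0,0.6],
  [0,0,-0.12,0,0,0,0.6],
  [0,0,-0.2,0,0,0,0.6],
  [0,0,-0.22,0,0,0,0.6],
  [0,0,-0.22,0,0,0,0.6],
])

```text
clock: 39.9
position: [0.633, 0.0055, 0.2174]
tool_rot: [-3.141, -0.003, 0.122]
force: [-0.7, 0.3, -0.4]
grip_width: 0.0343
finger_force: 0.0
```

Run:
```python
from h import *
o=observe(); print(o["position"],o["tool_rot"],o["grip_width"],o["finger_force"])
print(go([.482,-.229,.2],77.4))
c=get_calibration("wrist"); f=grab_frame("wrist"); cv2.imwrite("pics/w11.png",f[:,:,::-1])
for t in tops(c,f): print(*t)
```

```text
[0.63304014 0.00549218 0.21739828] [-3.14052243e+00 -2.90934831e-03  1.22228670e-01] 0.03428785373799234 0.0
[-0.3571, 0.4287, 0.0333, 0.0004, -0.0015, -0.5866]
yellow [0.5234 0.1421] [0.009 0.065] 7.3 [180. 269.]
blue [0.6761 0.0227] [0.007 0.063] 97.1 [304. 143.]
blue [0.6341 0.263 ] [0.02 0.02] 85.2 [ 54. 157.]
blue [0.639  0.0288] [0.034 0.041] 97.1 [294. 180.]
blue [ 0.6325 -0.0179] [0.015 0.057] 5.7 [340. 192.]
blue [ 0.4883 -0.2224] [0.02  0.064] 77.7 [490. 327.]
```

View pics/w11.png

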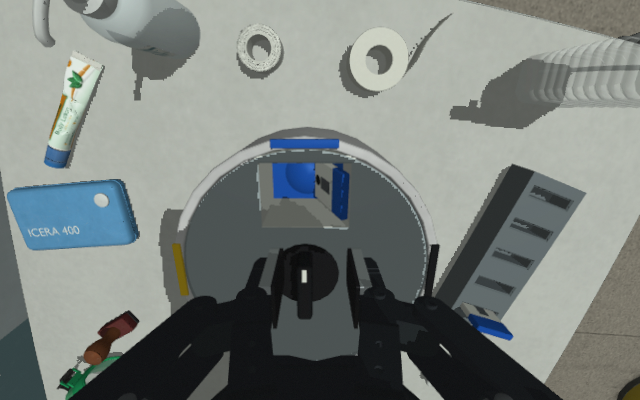

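The blue cassette leans on the right wall at (340,192), and the last blue is still in its slot at (490,325).

>>> play_rows([
  [-0.17,0.21,0.01,0,0,-0.29,0.6],
  [-0.17,0.21,0.01,0,0,-0.29,0.6],
  [-0.17,0.21,0.01,0,0,-0.29,0.6],
  [-0.17,0.21,0.01,0,0,-0.29,0.6],
  [-0.357,0.428,0.033,0,-0.001,-0.587,0.6],
  [-0.357,0.428,0.033,0,-0.001,-0.587,0.6],
  [-0.357,0.428,0.033,0,-0.001,-0.587,0.6],
  [-0.357,0.428,0.033,0,-0.001,-0.587,0.6],
  [-0.357,0.428,0.033,0,-0.001,-0.587,0.6],
  [-0.357,0.428,0.033,0,-0.001,-0.587,0.6],
])

```text
clock: 40.95
position: [0.4803, -0.2288, 0.1974]
tool_rot: [-3.138, -0.0, 1.352]
force: [-0.7, -0.0, 0.4]
grip_width: 0.0341
finger_force: 0.0
```

Run:
```python
from h import *
o=observe(); print(o["position"],o["tool_rot"],o["grip_width"])
c=get_calibration("wrist"); f=grab_frame("wrist")
for t in tops(c,f): print(*t)
print(go([.4815,-.229,.052],77.4))
```

```text
[ 0.48030192 -0.22875086  0.1974095 ] [-3.13765083e+00 -1.55979365e-04  1.35156911e+00] 0.03411954465514094
blue [ 0.481  -0.2274] [0.007 0.053] 77.9 [317. 194.]
[-0.0006, 0.0032, 0.2912, -0.0018, -0.0, -0.0004]
```

>>> play_rows([
  [0,0.002,0.08,0,0,0,0.6],
  [0,0.002,0.16,0,0,0,0.6],
  [0,0.002,0.22,0,0,0,0.6],
  [0,0.002,0.26,0,0,0,0.6],
  [0,0.002,0.291,0,0,0,0.6],
  [0,0.002,0.291,0,0,0,0.6],
  [0,0.002,0.291,0,0,0,1],
  [0,0.002,0.291,0,0,0,1],
  [0,0.002,0.291,0,0,0,1],
  [0,0.002,0.291,0,0,0,1],
])

```text
clock: 42.0
position: [0.4821, -0.2291, 0.0539]
tool_rot: [-3.141, 0.001, 1.351]
force: [-1.5, 1.2, 7.3]
grip_width: 0.0071
finger_force: 41.5
```

>>> play_rows([
  [0,0,0,0,0,0,1],
  [0,0,0,0,0,0,1],
  [0,0,-0.02,0,0,0,1],
  [0,0,-0.06,0,0,0,1],
  [0,0,-0.12,0,0,0,1],
  [0,0,-0.2,0,0,0,1],
  [0,0,-0.3,0,0,0,1],
  [0,0,-0.32,0,0,0,1],
])

```text
clock: 42.8
position: [0.4838, -0.2295, 0.2189]
tool_rot: [3.137, 0.002, 1.351]
force: [0.5, 1.0, -0.8]
grip_width: 0.0077
finger_force: 40.4
```

Run:
```python
from h import *
o=observe(); print(o["position"],o["tool_rot"],o["grip_width"],o["finger_force"])
print(pk("blue",.22,7))
```

```text
[ 0.48377964 -0.22950518  0.21886046] [3.13662090e+00 1.93035913e-03 1.35125307e+00] 0.007667773903954512 40.415436029434204
[0.5442, 0.1797, -0.0024, 0.0026, -0.0007, 0.5868]
```

>>> play_rows([
  [0.27,0.09,0,0.001,0,0.29,1],
  [0.27,0.09,0,0.001,0,0.29,1],
  [0.27,0.09,0,0.001,0,0.29,1],
  [0.27,0.09,0,0.001,0,0.29,1],
  [0.544,0.18,0,0.002,-0.001,0.587,1],
  [0.544,0.18,0,0.002,-0.001,0.587,1],
  [0.544,0.18,0,0.002,-0.001,0.587,1],
  [0.544,0.18,0,0.002,-0.001,0.587,1],
  [0.544,0.18,0,0.002,-0.001,0.587,1],
  [0.544,0.18,0,0.002,-0.001,0.587,1],
])

```text
clock: 43.8
position: [0.629, 0.0174, 0.2131]
tool_rot: [-3.139, 0.006, 0.122]
force: [-0.3, -0.1, -0.8]
grip_width: 0.0073
finger_force: 40.4
```

Run:
```python
from h import *
o=observe(); print(o["position"],o["tool_rot"],o["grip_width"],o["finger_force"])
print(pk("blue",.106,7))
```

```text
[0.62896579 0.01742829 0.21308732] [-3.13944953  0.00612159  0.12169387] 0.007345723244885552 40.38553297519684
[0.0046, 0.0027, 0.2141, -0.001, 0.0029, -0.0002]
```

>>> play_rows([
  [0.005,-0.022,0.04,-0.001,0.003,0,1],
  [0.005,-0.022,0.08,-0.001,0.003,0,1],
  [0.005,-0.022,0.12,-0.001,0.003,0,1],
  [0.005,-0.022,0.16,-0.001,0.003,0,1],
  [0.005,-0.022,0.19,-0.001,0.003,0,1],
  [0.005,-0.022,0.213,-0.001,0.003,0,1],
  [0.005,-0.022,0.213,-0.001,0.003,0,1],
])

```text
clock: 44.5
position: [0.6289, 0.0282, 0.1051]
tool_rot: [-3.141, 0.002, 0.123]
force: [-0.2, -0.2, 0.1]
grip_width: 0.0075
finger_force: 40.4
```

>>> play_rows([
  [0,0,0,0,0,0,0.7],
  [0,0,0,0,0,0,0.7],
  [0,0,0,0,0,0,0.7],
  [0,0,-0.05,0,0,0,0.6],
  [0,0,-0.12,0,0,0,0.6],
  [0,0,-0.2,0,0,0,0.6],
  [0,0,-0.22,0,0,0,0.3],
  [0,0,-0.22,0,0,0,0],
])

```text
clock: 45.3
position: [0.6304, 0.0284, 0.2185]
tool_rot: [-3.142, -0.004, 0.122]
force: [-0.6, 0.6, -0.7]
grip_width: 0.0619
finger_force: 0.0
```

Run:
```python
from h import *
o=observe(); print(o["position"],o["tool_rot"],o["grip_width"],o["finger_force"])
print(go([*C,.24],187))
c=get_calibration("wrist"); f=grab_frame("wrist"); cv2.imwrite("pics/w12.png",f[:,:,::-1])
for t in tops(c,f): print(*t)
m=mask(f,"blue")[155:235:3,250:360:2]; print("\n".join("".join(".#"[v>0] for v in r) for r in m))
```

```text
[0.63043142 0.02843839 0.21848512] [-3.14152202 -0.00389807  0.12203076] 0.06186316363849126 0.0
[-0.1602, 0.0237, -0.0437, -0.0029, 0.0001, 1.4999]
yellow [0.523  0.1404] [0.009 0.065] 7.1 [203. 269.]
blue [0.6761 0.0207] [0.008 0.063] 97.1 [331. 144.]
blue [0.6335 0.2677] [0.019 0.02 ] 81.0 [ 73. 157.]
blue [0.6245 0.0504] [0.014 0.058] 6.2 [294. 191.]
blue [0.6401 0.0206] [0.016 0.034] 7.2 [326. 180.]
blue [ 0.6324 -0.0172] [0.017 0.056] 5.8 [362. 192.]Traceback (most recent call last):
  File "<stdin>", line 6, in <module>
  File "<stdin>", line 6, in <genexpr>
  File "<stdin>", line 6, in <genexpr>
TypeError: string indices must be integers, not 'numpy.bool'
```

Both blue cassettes sit in a V, like the reds (bands at columns 294 and 362). Now I rotate the tool back to grip the bar and turn the opening to the black mark.

>>> play_rows([
  [-0.1,0.02,-0.04,0,0,-0.07,0],
  [-0.16,0.024,-0.04,0,0,-0.7,0],
  [-0.16,0.024,-0.04,0,0,-0.7,0],
  [-0.16,0.024,-0.04,0,0,-0.7,0],
  [-0.16,0.024,-0.04,0,0,-0.7,0],
  [-0.16,0.024,-0.04,0,0,-0.7,0],
  [-0.16,0.024,-0.04,0,0,-0.7,0],
  [-0.16,0.024,-0.04,0,0,-0.7,0],
  [-0.16,0.024,-0.04,0,0,-0.7,0],
  [-0.16,0.024,-0.04,0,0,-0.7,0],
])

```text
clock: 46.35
position: [0.551, 0.0067, 0.2348]
tool_rot: [-3.14, -0.0, 1.595]
force: [0.5, -0.5, 0.8]
grip_width: 0.0856
finger_force: 0.0
```

>>> play_rows([
  [0,0,0,0,0,-0.7,0],
  [0,0,0,0,0,-0.7,0],
  [0,0,0,0,0,-0.7,0],
  [0,0,0,0,0,-0.7,0],
  [0,0,0,0,0,-0.7,0],
  [0,0,0,0,0,-0.7,0],
  [0,0,0,0,0,-0.7,0],
  [0,0,0,0,0,-0.7,0],
  [0,0,0,0,0,-0.7,0],
  [0,0,0,0,0,-0.7,0],
])

```text
clock: 47.35
position: [0.551, 0.0067, 0.2349]
tool_rot: [3.141, -0.002, 3.061]
force: [0.5, -0.4, -0.1]
grip_width: 0.0852
finger_force: 0.0
```

Run:
```python
from h import *
o=observe(); print(o["position"],o["tool_rot"],o["grip_width"],o["qpos"].round(2))
print(go([*C,.118],187))
```

```text
[0.55100698 0.00674925 0.23489331] [ 3.14087831e+00 -1.87094423e-03  3.06060393e+00] 0.08522102299413288 [ 0.4   0.48 -0.71  1.77  0.36  1.03  1.05]
[-0.003, 0.0003, 0.2338, 0.0004, -0.0009, -0.097]
```

>>> play_rows([
  [-0.003,0,0.03,0,0,-0.07,0],
  [-0.003,0,0.07,0,0,-0.097,0],
  [-0.003,0,0.12,0,0,-0.097,0],
  [-0.003,0,0.16,0,0,-0.097,0],
  [-0.003,0,0.2,0,0,-0.097,0],
  [-0.003,0,0.234,0,0,-0.097,0],
  [-0.003,0,0.234,0,0,-0.097,0],
  [-0.003,0,0.234,0,0,-0.097,0.6],
  [-0.003,0,0.234,0,0,-0.097,1],
  [-0.003,0,0.234,0,0,-0.097,1],
], newtons=50)

```text
clock: 48.35
position: [0.5534, 0.0066, 0.12]
tool_rot: [3.142, 0.001, -3.026]
force: [-1.1, 0.4, -0.0]
grip_width: 0.0441
finger_force: 0.0
```

>>> play_rows([
  [0,0,0,0,0,0,1],
  [0,0,0,0,0,0,1],
  [0,0,0,0,0,0,1],
  [0,0,0,0,0,0,1],
])

```text
clock: 48.75
position: [0.5534, 0.0056, 0.1198]
tool_rot: [-3.14, 0.001, -3.027]
force: [-1.9, -6.0, 7.6]
grip_width: 0.0129
finger_force: 49.7
```

Run:
```python
from h import *
o=observe(); print(o["position"],o["tool_rot"],o["grip_width"],o["force"],o["finger_force"])
print(go([*C,.118],97))
```

```text
[0.5533986  0.00556124 0.11984502] [-3.14014252e+00  7.06582974e-04 -3.02658636e+00] 0.012900948870244235 [-1.9069105  -6.01840403  7.64536472] 49.747703075408936
[0.0019, 0.0029, 0.0037, -0.0003, 0.0008, 0.7466]
```

>>> play_rows([
  [0,0,0,0,0,0.05,1],
  [0,0,0,0,0,0.1,1],
  [0,0,0,0,0,0.15,1],
  [0,0,0,0,0,0.2,1],
  [0,0,0,0,0,0.25,1],
  [0,0,0,0,0,0.3,1],
  [0,0,0,0,0,0.35,1],
  [0,0,0,0,0,0.4,1],
  [0,0,0,0,0,0.45,1],
  [0,0,0,0,0,0.5,1],
])

```text
clock: 49.75
position: [0.5534, 0.0053, 0.1199]
tool_rot: [-3.141, 0.002, 2.205]
force: [-1.5, -7.5, 6.8]
grip_width: 0.0129
finger_force: 49.5
```

>>> play_rows([
  [0,0,0,0,0,0.05,1],
  [0,0,0,0,0,0.1,1],
  [0,0,0,0,0,0.15,1],
  [0,0,0,0,0,0.2,1],
  [0,0,0,0,0,0.247,1],
  [0,0,0,0,0,0.247,1],
  [0,0,0,0,0,0.247,1],
])

```text
clock: 50.45
position: [0.5532, 0.0053, 0.1198]
tool_rot: [3.141, 0.002, 1.692]
force: [-3.1, -8.0, 9.3]
grip_width: 0.0126
finger_force: 49.7
```

>>> play_rows([
  [0,0,0,0,0,0,0],
  [0,0,0,0,0,0,0],
  [0,0,0,0,0,0,0],
  [0,0,0,0,0,0,0],
  [0,0,-0.08,0,0,0,0],
  [0,0,-0.16,0,0,0,0],
  [0,0,-0.24,0,0,0,0],
  [-0.1,0,-0.32,0,0,0,0],
  [-0.2,0,-0.34,0,0,0,0],
  [-0.2,0,-0.34,0,0,0,0],
])

```text
clock: 51.45
position: [0.5658, -0.0978, 0.2912]
tool_rot: [3.139, 0.002, 1.688]
force: [-0.6, 0.4, -1.4]
grip_width: 0.0857
finger_force: 0.0
```

Run:
```python
from h import *
o=observe(); print(o["position"],o["tool_rot"],o["grip_width"])
c=get_calibration("wrist"); f=grab_frame("wrist"); cv2.imwrite("pics/w13.png",f[:,:,::-1])
s=grab_frame("scene"); cv2.imwrite("pics/s13.png",s[:,:,::-1])
for t in tops(c,f): print(*t)
for col in ("red","yellow","blue"): print(col,[(b[0].round(),b[1]) for b in blobs(s,col)])
```

```text
[ 0.56575863 -0.09782134  0.29115484] [3.13903187e+00 2.42283828e-03 1.68781767e+00] 0.08571295155744281
red [ 0.4104 -0.0098] [0.023 0.063] 96.9 [188.  75.]
blue [0.6859 0.0243] [0.008 0.062] 96.6 [435.  78.]
red [(array([125.,  78.]), np.int32(22)), (array([351., 140.]), np.int32(15)), (array([299., 175.]), np.int32(40))]
yellow [(array([362., 171.]), np.int32(48))]
blue [(array([419., 172.]), np.int32(18)), (array([372., 224.]), np.int32(47))]
```

View pics/w13.png

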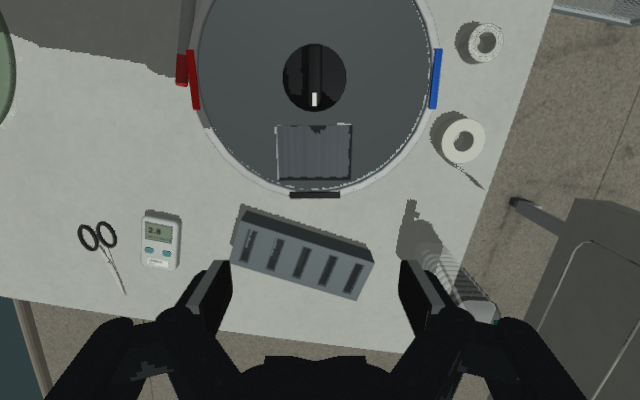

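The rack is empty. The opening (275–352, 124–180) stands over the closed place, lined up with the black mark at (315,195). One numeric check, then I hand in.

Run:
```python
from h import *
c=get_calibration("wrist")
W=plane(c,[[275,124],[351,124],[352,180],[277,180]],.104)[:,:2].mean(0); B=plane(c,[315,194.5],.1)[0,:2]
K_=plane(c,[[188+6,79],[435,78]],.1)[:,:2]
A=lambda p:np.degrees(np.arctan2(*(p-C)[::-1]))
print("window",A(W),"black",A(B),"red-blue line",K_.round(4))
print(job_done())
```

```text
window -83.91078001946518 black -82.9654236107348 red-blue line [[ 0.4257 -0.0047]
 [ 0.6775  0.0265]]
the job is handed in; nothing more can be done
None
```

All five cassettes (two red, one yellow, two blue) are in the pockets of their own colour, the lid opening stands within about 1° of the closed black mark, and the job is handed in.

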